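# Find the key to the hold box and put the held pack on the scale

## Robot

A 7-joint arm with a two-finger parallel gripper is mounted at the origin on the work surface. World frame = base frame: x ahead of the robot, y to its left, z up, the work surface at z = 0. Lengths are in m, angles in rad, forces in N, time in s.
With the tool pointing down it reaches from about 0.425 to 0.925 m from the base axis. Payload 6.8 kg.
Tool frame: the origin (TCP) lies on the front face of the gripper's body, between the roots of the fingers; the fingertips stand 73 mm ahead of it and the grasp point (between the pads) lies 54 mm ahead of it (tcp_to_tips is the distance from the TCP to the fingertips, in m); z points along the fingers, x is the direction in which the jaws open and shut, and the axes are right-handed (so a half turn about z gives the same grasp; the last joint's range is limited). The gripper opens to 85 mm and grips with 20 to 120 N. Pads are 22 mm wide; open, the fingers measure 114 mm over their backs; the gripper's body (76 mm by 85 mm) begins 54 mm behind the grasp point. The pads swing forward as they close: fully open they stand 13 mm farther back than shut.
Start: joints at [-1.344, 0.477, 0.022, 1.555, -0.011, 1.109, -0.083], TCP at [0.222, 0.638, 0.304] pointing down, gripper open.
Joint ranges: [-2.96, 2.96], [-0.34, 2.1], [-1.41, 1.46], [0.24, 2.44], [-1.37, 4.51], [0.17, 1.92], [-2.96, 2.96]. Speed limits (rad/s): [2.39, 2.39, 3.14, 3.14, 3.14, 3.14, 3.14].

## Interface

Orientations are given as a unit quaternion [w, x, y, z].
In Python, from station import get_obs, read_camera, hand_in, look_for, silhouettes, tcp_to_tips gives the robot as it stands. The module is installed in compiled form; this text tells all that it offers.
- The arm moves only by the tool apply_moves, never from a script. Its argument "moves" is a list of rows, each a list of 3 entries, a list of its own where there are three numbers: the shift along the tool's x, y, z in units of 25 mm (1.0 is 25 mm), then the turn, a rotation vector about the tool's x, y, z in units of 10 degrees (1.0 is 10 degrees), then the gripper's target within -1 to 1 (fully open at 1, half-way at 0, shut at -1). In form: [[[dx, dy, dz], [rx, ry, rz], jaw], ...]. A call has 1 to 20 rows; each row is the pose to reach, as a shift and turn from the pose commanded when the call began, along the tool's axes at that moment; what a row does not reach only later rows make up. A row lasts 1/8 s, in which the tool goes at most 62.5 mm and 10.7 degrees, less where a joint would pass 70% of its speed; a pose out of reach is approached as far as the arm can. A call with a gripper value outside its range is refused whole. The fingers move at their own pace and stop on an object; "force" is the grip in N (left out, the last holds). Time passes only in rows, so rows that repeat a pose let the fingers close. It gives the time, the measured TCP pose, the force and the opening at its end, in the units of the state.
- get_obs(): the state, without advancing time (a new reading comes with each control period).
- read_camera(name): name is "scene" or "top" or "wrist"; returns a dict with "color" (420x560x3 uint8, red, green, blue), "mtx" (3x3 intrinsics, pixels), "eye" and "rotation" of the camera in the world; the wrist camera has in their place "hand_eye" (4x4, takes a point from camera to tool coordinates, whose origin is the TCP and whose axes are the tool frame's). Camera axes: x right, y up, looking along -z (the intrinsics and any distortion apply to the point x, -y, -z); pixel columns grow to the right and rows downward; lengths in m; the calibration is good to about 2 mm. A picture is of the moment at which its call begins: read the wrist's pose just before it. There is no depth.
- hand_in(): hands the job in, once; it reports no verdict.
Trained networks look in the newest picture that a camera, given by its name, has taken for a name from the list of things; names that differ only in an ending like _2 or _b are one class to them, and where a whole thing is asked for, a point or a joint stands for the part that bears it (a point fixed in the world has none). Each returns a list of dicts, best first, with "conf" (0 to 1); they miss things now and then, are a little off and sometimes report something else, mostly with a low value. They report only what shows in the picture. A call takes as long as a camera call.
- look_for(camera, query): "pixel" ([row, column] in pixels, amid what is visible of it).
- silhouettes(camera, query): "mask" (420x560 bool, what is visible of it) and "pixel" ([row, column] in pixels, amid what is visible of it).
The state is a dict: "t": time; "q": joint angles; "joint_vel": joint speeds; "joint_torque": joint torques, N m; "eef_pos": TCP position; "tool_rot": TCP orientation; "contact_force": force on the tool from outside, world axes, zero at the start; "torque": the same for the moment, N m; "gripper_width": opening from 0.0 (shut) to 1.0 (fully open).
Only numpy, scipy, OpenCV 4.12 (cv2) and the standard library are available. Lean on these libraries where they do the work, as an engineer would, in place of code of your own. Each camera call takes 0.05 s, during which the arm holds its last target.

## Task

One pack of hamburgers is locked in the steel hold box and has to be re-weighed. Try the three keys from the blue key block in the box's lock, one after another, standing each that will not turn back in the block, until you have the one that turns; turn it clockwise as far as it goes and leave it in the lock. Then swing the lid right up until it stands open by itself, lift the pack out and stand it in the middle of the scale's pan, without shifting the other things on the table.

Things in the scene. Friction and masses are not known exactly. Their poses are not given: they have to be found in the camera images.
- hold_box: Steel box, fixed, 300 deep (x) x 220 wide (y). Origin: centre of underside, on the table; x front to back, z up. The front 74 mm is a console sloping up 25 degrees, 102 mm high at x = -150, 137 mm at x = -76. Behind it a lid (top 141 mm high) covers the compartment: inside x = -34 to +147, y = +-107 mm, rim 137, floor 46 mm above the table.
- keyhole (a point): Centre of the mouth of the brass keyhole plate (46 x 30 mm, 4 mm proud) on the sloping panel, at box x = -115, y = 0, z = 123 mm. z points out of the lock, 25 degrees from vertical, towards the robot side; x up the slope, along the keyhole's length; y level. Keyhole 27 (x) x 8 (y) mm, its mouth flared by 4 mm all round. Clockwise (seen from outside) is about -z.
- lock: The lock, axes as the keyhole's, origin 4 mm below it. A key goes in along -z, its bit's width along x (either way round), 42 mm deep until it meets the bottom, head centre then 28 mm out of the keyhole point; only there can it turn. The right key has about 10 degrees of play, then turns the core easily; a wrong one stops hard at about 20 degrees. Turn it back straight to pull it out.
- lock_core (a joint): Turn of the lock's core: 0 locked, 1.4 rad (80 degrees clockwise) at its stop, fully unlocked. It stays where it is left; the lid is free from about 0.8 rad on.
- lid (a joint): Lid angle: 0 shut, stop at 1.85 rad (106 degrees). Hinged on the far rim of the box, opening upward and away. A stiff hinge: it stays at any angle; about 6 N at the bar moves it.
- lid_hinge (a point): On the lid's hinge line, middle of its length (box frame x = +150 mm, 137 mm above the table). The hinge line runs along the box's y.
- lid_bar (a point): Centre of the black round handle bar on the lid, 12 mm thick, along the box's y, 120 mm between its two posts, standing 40 mm (its axis) over the lid's top face, 205 mm in front of the hinge line (measured along the lid); 181 mm above the table when shut. The axes turn with the lid.
- key_block: Blue block with three key slots, 190 (x) x 60 (y) x 51 mm high, fixed. Origin: centre of its underside. Slots at x = -56, 0, +56 mm, y = 0, 29 mm long (x), 10 mm wide, edges flared by 3 mm; a key stands in each, collar on the block's top, head centre 78 mm above the table, width of the bit along the block's x. Any slot will do for any key.
- scale_pan (a point): Centre of the top face of the steel pan of the white bench scale: pan 160 (x) x 180 (y) mm, 64 mm above the table, display on the -x side. Fixed.
- pack_mid (a point): Centre (half-way up, 33 mm above its base) of the held pack: sealed white tray under a clear top, two hamburgers, red square on top; 105 (x) x 58 (y) x 66 mm, 0.18 to 0.35 kg. It stands on the floor of the box's compartment.
- key_red_head (a point): Centre of the red plastic grip (head) of a double-bitted key, 80 g. Head 12 (x) x 9 (y) x 34 mm (z, along the key, up in the block), a thin steel ring on top. Below this point: collar (26 mm across) at 23 mm, neck (7 mm) at 27, flat bit (24 (x) x 5 x 31 mm) from 39, tip at 70 mm. Which key fits the lock cannot be seen and changes from run to run.
- key_yellow_head (a point): Centre of the yellow plastic grip (head) of a double-bitted key, 80 g. Head 12 (x) x 9 (y) x 34 mm (z, along the key, up in the block), a thin steel ring on top. Below this point: collar (26 mm across) at 23 mm, neck (7 mm) at 27, flat bit (24 (x) x 5 x 31 mm) from 39, tip at 70 mm. Which key fits the lock cannot be seen and changes from run to run.
- key_green_head (a point): Centre of the green plastic grip (head) of a double-bitted key, 80 g. Head 12 (x) x 9 (y) x 34 mm (z, along the key, up in the block), a thin steel ring on top. Below this point: collar (26 mm across) at 23 mm, neck (7 mm) at 27, flat bit (24 (x) x 5 x 31 mm) from 39, tip at 70 mm. Which key fits the lock cannot be seen and changes from run to run.
- spare_packs: Bystander: stack of two sealed packs like the held one but with green squares, 105 x 58 x 132 mm. Origin: its underside (leave it alone).
- thermometer: Bystander: white probe thermometer lying on the table, 190 mm long, 18 mm high. Origin: its underside (leave it alone).
- spatula: Bystander: spatula lying on the table. Origin: its underside (leave it alone).
- spray_bottle: Bystander: white bottle with a blue cap, 72 mm across, 200 mm tall. Origin: its underside (leave it alone).
- bowl: Bystander: steel bowl, 160 mm across, 75 mm tall. Origin: its underside (leave it alone).
- sauce_jar: Bystander: amber jar with a red lid, 80 mm across, 120 mm tall. Origin: its underside (leave it alone).
- pack: The same held pack; origin at the centre of its underside.

How it is judged:
On the way, in this order (a step that is already met when the one before it is completed fails the run):
1. one of the keys is fully in the lock and has turned it (core beyond 1.0 rad) (((x of key_red_head in the frame of keyhole between -0.02 and 0.02 m and y of key_red_head in the frame of keyhole between -0.02 and 0.02 m and z of key_red_head in the frame of keyhole between 0.02 and 0.036 m) or (x of key_yellow_head in the frame of keyhole between -0.02 and 0.02 m and y of key_yellow_head in the frame of keyhole between -0.02 and 0.02 m and z of key_yellow_head in the frame of keyhole between 0.02 and 0.036 m) or (x of key_green_head in the frame of keyhole between -0.02 and 0.02 m and y of key_green_head in the frame of keyhole between -0.02 and 0.02 m and z of key_green_head in the frame of keyhole between 0.02 and 0.036 m)) and value of joint lock_core above 1 rad), for 0.2 s.
2. the lid stands open beyond 1.4 rad (80 degrees) (value of joint lid above 1.4 rad), for 0.2 s.
3. the pack stands upright in the middle of the scale's pan (x of pack_mid in the frame of scale_pan between -0.04 and 0.04 m and y of pack_mid in the frame of scale_pan between -0.045 and 0.045 m and z of pack_mid in the frame of scale_pan between 0.026 and 0.04 m and angle between pack_mid's own z axis and vertical below 0.12 rad), for 0.2 s.
At the end, for the whole second after the job is handed in: The fitting key is fully in the keyhole, the core beyond 1.0 rad; the other two keys stand upright (within 17 degrees) in the block; the lid is beyond 1.4 rad; the pack stands upright, at rest, on the pan, its centre within 40 mm (x) and 45 mm (y) of the pan's centre (all of step 1 and all of step 3 and value of joint lid above 1.4 rad and linear speed of pack below 0.02 m/s and ((x of key_red_head in the frame of keyhole between -0.02 and 0.02 m and y of key_red_head in the frame of keyhole between -0.02 and 0.02 m and z of key_red_head in the frame of keyhole between 0.02 and 0.036 m) or (x of key_red_head in the frame of key_block between -0.072 and 0.072 m and y of key_red_head in the frame of key_block between -0.016 and 0.016 m and z of key_red_head in the frame of key_block between 0.068 and 0.088 m and angle between key_red_head's own z axis and vertical below 0.3 rad)) and ((x of key_yellow_head in the frame of keyhole between -0.02 and 0.02 m and y of key_yellow_head in the frame of keyhole between -0.02 and 0.02 m and z of key_yellow_head in the frame of keyhole between 0.02 and 0.036 m) or (x of key_yellow_head in the frame of key_block between -0.072 and 0.072 m and y of key_yellow_head in the frame of key_block between -0.016 and 0.016 m and z of key_yellow_head in the frame of key_block between 0.068 and 0.088 m and angle between key_yellow_head's own z axis and vertical below 0.3 rad)) and ((x of key_green_head in the frame of keyhole between -0.02 and 0.02 m and y of key_green_head in the frame of keyhole between -0.02 and 0.02 m and z of key_green_head in the frame of keyhole between 0.02 and 0.036 m) or (x of key_green_head in the frame of key_block between -0.072 and 0.072 m and y of key_green_head in the frame of key_block between -0.016 and 0.016 m and z of key_green_head in the frame of key_block between 0.068 and 0.088 m and angle between key_green_head's own z axis and vertical below 0.3 rad))); the robot touches nothing.
It fails at once if the lid is forced up by more than 20 mm while the box is locked (value of joint lock_core below 0.35 rad and value of joint lid above 0.1 rad).
It fails at once if the pack is tipped by more than 45 degrees (angle between pack_mid's own z axis and vertical above 0.79 rad).
It fails at once if a bystander is shifted by more than 30 mm (distance of any of spare_packs, thermometer, spatula, spray_bottle, bowl, sauce_jar from where it was at the start of the episode above 0.03 m).
It also fails if it takes over 72 s, if anything falls off the work surface, if the arm or the gripper's body presses on something with over 40 N, if the wrist force passes 120 N, or if a joint passes its speed limit or range.

## Working session

There is one attempt and no reset: what is moved stays moved. The work goes in short steps, Python scripts to look and compute and a tool call to move; the robot and the scene stay as the last step left them, time stands still between calls to the robot, and variables do not carry over. Pictures are saved under pics/ and viewed, and the job is handed in when it is done.

Besides the shell and the picture viewer there is one more tool, called as name(argument=value, ...) on one line, values as JSON. apply_moves: Moves the arm, as the interface text tells. Its arguments: {"type":"object","properties":{"moves":{"type":"array"},"force":{"type":"number"}},"required":["moves"]}

```bash
ls; mkdir -p pics; python3 - <<'E'
from station import *
import cv2
o=get_obs(); print({k:o[k] for k in ('t','q','eef_pos','tool_rot','contact_force','gripper_width')}, tcp_to_tips)
for c in('scene','top','wrist'):
    r=read_camera(c); cv2.imwrite(f'pics/{c}0.png',r['color'][:,:,::-1]); print(c,r['mtx'],r.get('eye'),r.get('rotation'),r.get('hand_eye'),[k for k in r])
E
```

```text
pics
{'t': 0.0, 'q': array([-1.34411586,  0.47779508,  0.02234074,  1.55642448, -0.0115099 ,
        1.10926431, -0.08312081]), 'eef_pos': array([0.22163638, 0.63711045, 0.30294036]), 'tool_rot': array([ 5.59284191e-04,  8.15035217e-01,  5.79410751e-01, -6.81434751e-04]), 'contact_force': array([0.30316067, 1.62025469, 0.51776822]), 'gripper_width': 1.0001490254423855} 0.0726
scene [[403.35711073   0.         283.34698822]
 [  0.         403.35711073 208.44691344]
 [  0.           0.           1.        ]] [ 1.12741914 -0.64845483  0.752361  ] [0.83104527 0.43080597 0.15191547 0.31731949] None ['color', 'mtx', 'eye', 'rotation']
top [[400.53282774   0.         274.71332946]
 [  0.         400.53282774 208.77739814]
 [  0.           0.           1.        ]] [4.32920279e-01 7.28313987e-04 1.08085480e+00] [ 0.70648821  0.06294314 -0.05768154 -0.70255634] None ['color', 'mtx', 'eye', 'rotation']
wrist [[359.93763569   0.         281.98083404]
 [  0.         359.93763569 214.588056  ]
 [  0.           0.           1.        ]] None None [[ 9.99999883e-01 -3.17132989e-04 -3.64204510e-04  1.47005639e-03]
 [-4.06766845e-04 -9.59631704e-01 -2.81259359e-01 -7.14793460e-02]
 [-2.60305573e-04  2.81259474e-01 -9.59631721e-01 -7.10274788e-02]
 [ 0.00000000e+00  0.00000000e+00  0.00000000e+00  1.00000000e+00]] ['color', 'mtx', 'hand_eye']
```

View pics/scene0.png

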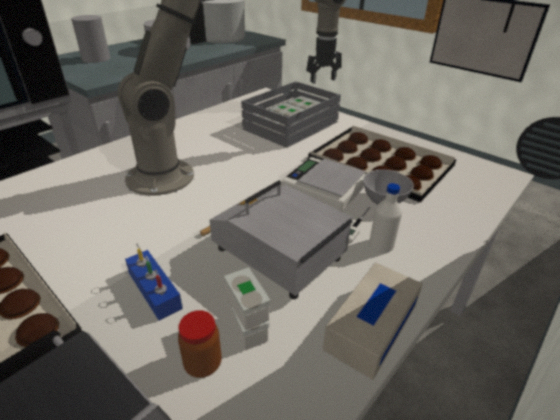

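View pics/top0.png

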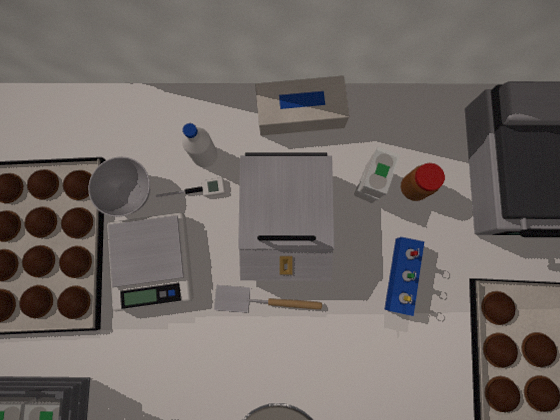

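View pics/wrist0.png

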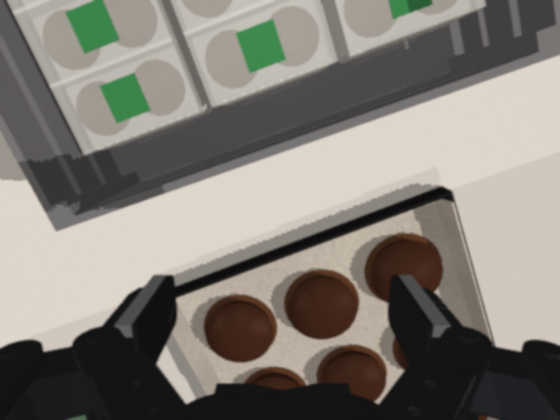

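```bash
cat > h.py <<'E'
import numpy as np, cv2
from scipy.spatial.transform import Rotation as R
from station import *
def q2R(q): return R.from_quat([q[1],q[2],q[3],q[0]]).as_matrix()
def cam(c):
    if c=='wrist':
        o=get_obs(); r=read_camera(c)
        T=np.eye(4);T[:3,:3]=q2R(o['tool_rot']);T[:3,3]=o['eef_pos']
        W=T@r['hand_eye']; return r,W[:3,:3],W[:3,3]
    r=read_camera(c); return r,q2R(r['rotation']),r['eye']
def ray(C,rc,z):
    r,Rm,e=C; row,col=rc[0],rc[1]; K=r['mtx']
    d=Rm@np.array([(col-K[0,2])/K[0,0],-(row-K[1,2])/K[1,1],-1]); return e+d*(z-e[2])/d[2]
def proj(C,p):
    r,Rm,e=C; K=r['mtx']; v=Rm.T@(np.asarray(p)-e); return np.array([K[1,2]-K[1,1]*v[1]/-v[2], K[0,2]+K[0,0]*v[0]/-v[2]])
def tri(Cs,pxs):
    A=[];b=[]
    for (r,Rm,e),rc in zip(Cs,pxs):
        K=r['mtx'];d=Rm@np.array([(rc[1]-K[0,2])/K[0,0],-(rc[0]-K[1,2])/K[1,1],-1]);d/=np.linalg.norm(d)
        P=np.eye(3)-np.outer(d,d);A.append(P);b.append(P@e)
    A=np.vstack(A);b=np.hstack(b);p=np.linalg.lstsq(A,b,rcond=None)[0];return p,np.linalg.norm(A@p-b)
def save(C,n): cv2.imwrite('pics/'+n,C[0]['color'][:,:,::-1])
E
python3 - <<'E'
from h import *
T=cam('top');S=cam('scene')
for n,z in [('key_red_head',.078),('key_yellow_head',.078),('key_green_head',.078),('keyhole',.123),('lid_bar',.181),('scale_pan',.064),('key_block',.051),('hold_box',.141)]:
    a=look_for('top',n);b=look_for('scene',n)
    print(n,[(np.round(x['pixel'],1),round(x['conf'],2)) for x in a[:2]],[(np.round(x['pixel'],1),round(x['conf'],2)) for x in b[:2]])
    if a: print('  top',ray(T,a[0]['pixel'],z).round(4))
    if b: print('  scene',ray(S,b[0]['pixel'],z).round(4))
    if a and b: print('  tri',tri([T,S],[a[0]['pixel'],b[0]['pixel']]))
for n,(x0,y0,x1,y1) in dict(blk=(370,220,470,330),box=(225,140,345,290),scl=(95,200,205,320)).items():
    im=cv2.resize(T[0]['color'][y0:y1,x0:x1,::-1],None,fx=5,fy=5,interpolation=cv2.INTER_CUBIC); print(im.shape)
    im=im[:,:,:]
    if im.shape[0]>600 or im.shape[1]>800: im=cv2.resize(im,None,fx=.78,fy=.78)
    cv2.imwrite(f'pics/top_{n}.png',im)
E
```

```text
key_red_head [] [(array([287.8, 158.8]), 0.5)]
  scene [ 0.5149 -0.3493  0.078 ]
key_yellow_head [(array([298.5, 409. ]), 0.64), (array([173.3, 378.2]), 0.53)] [(array([259.1, 137.6]), 0.57)]
  top [ 0.3853 -0.3204  0.078 ]
  scene [ 0.3987 -0.3288  0.078 ]
  tri (array([ 0.38514152, -0.323614  ,  0.06600299]), np.float64(0.0010146530494537667))
key_green_head [] [(array([231.4, 207.7]), 0.73)]
  scene [ 0.4406 -0.1456  0.078 ]
keyhole [(array([266. , 287.6]), 0.51)] [(array([345.8, 200.8]), 0.75)]
  top [ 0.4608 -0.023   0.123 ]
  scene [ 0.7303 -0.4011  0.123 ]
  tri (array([ 0.42989771, -0.11071394, -0.42798134]), np.float64(0.12402276483994909))
lid_bar [(array([203.1, 289.5]), 0.56)] [(array([220.8, 290.9]), 0.59)]
  top [ 0.6014 -0.0258  0.181 ]
  scene [ 0.6572 -0.0661  0.181 ]
  tri (array([ 0.61471634, -0.02300032,  0.13396007]), np.float64(0.008573678198861342))
scale_pan [(array([260.1, 148.3]), 0.75)] [(array([182. , 328.2]), 0.88)]
  top [0.4751 0.3274 0.064 ]
  scene [0.5159 0.293  0.064 ]
  tri (array([0.47947759, 0.3425427 , 0.02515581]), np.float64(0.005238705710814825))
key_block [(array([274.5, 400.3]), 0.91)] [(array([287.3, 150.7]), 0.9), (array([236. , 286.5]), 0.64)]
  top [ 0.4432 -0.3101  0.051 ]
  scene [ 0.4753 -0.3489  0.051 ]
  tri (array([ 0.44045544, -0.32730834,  0.00885276]), np.float64(0.007645360245608234))
hold_box [(array([215.2, 286.7]), 0.95), (array([259.7, 148.8]), 0.6)] [(array([235.1, 285.8]), 0.57)]
  top [ 0.5797 -0.0203  0.141 ]
  scene [ 0.6516 -0.0763  0.141 ]
  tri (array([ 0.59478387, -0.01754595,  0.07301286]), np.float64(0.008732341419481652))
(550, 500, 3)
(750, 600, 3)
(600, 550, 3)
```

View pics/top_blk.png

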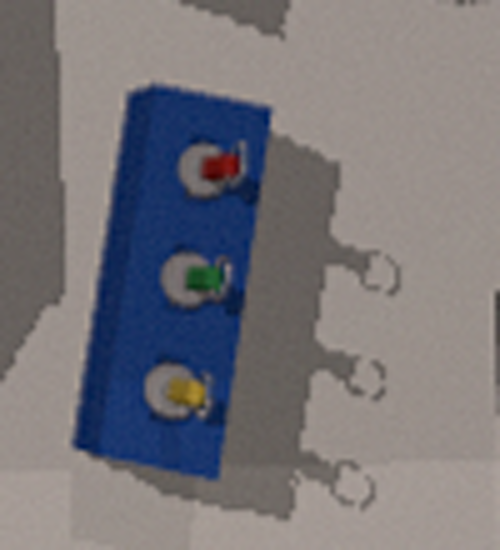

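View pics/top_box.png

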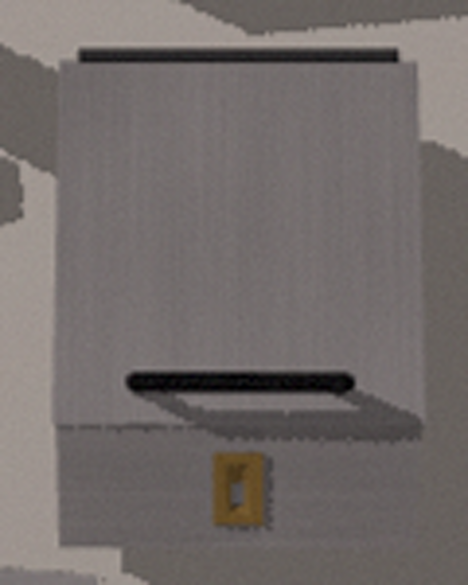

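View pics/top_scl.png

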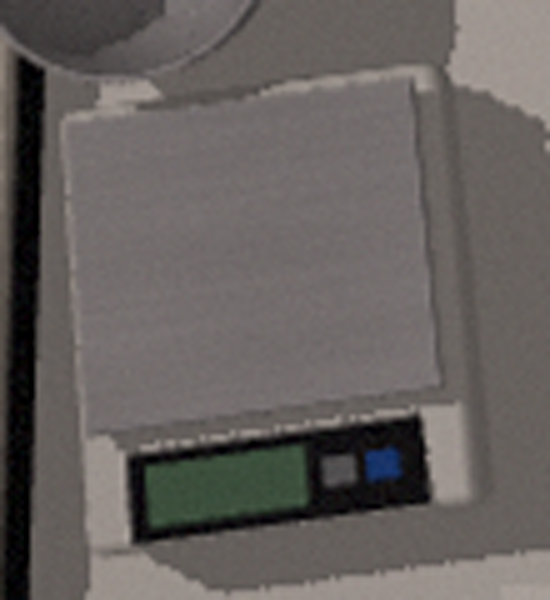

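```bash
python3 - <<'E'
from h import *
from scipy.optimize import least_squares
T=cam('top')
def fit(pts,px,x0):
    pts=np.array(pts);px=np.array(px)
    def f(v):
        c,s=np.cos(v[2]),np.sin(v[2])
        return np.concatenate([proj(T,[v[0]+c*p[0]-s*p[1],v[1]+s*p[0]+c*p[1],p[2]])[::-1]-q for p,q in zip(pts,px)])
    r=least_squares(f,x0); print(r.x.round(4),np.degrees(r.x[2]).round(2)); print(r.fun.reshape(-1,2).round(2).tolist()); return r.x
b=np.array([370,220])
# block: x axis up in image (+world x), y left. 
fit([(.095,.03,.051),(.095,-.03,.051),(-.095,-.03,.051),(-.095,.03,.051),(.056,0,.055),(0,0,.055),(-.056,0,.055)],
 np.array([(155,86),(271,107),(220,478),(100,452),(204,170),(186,279),(170,390)])/5+b,[.44,-.31,0])
b=np.array([225,140])
fit([(.150,.11,.141),(.15,-.11,.141),(-.076,.11,.141),(-.150,.11,.102),(-.055,0,.181),(-.115,0,.123)],
 np.array([(60,62),(417,62),(55,425),(60,546),(240,382),(240,489)])/3.9+b,[.58,-.02,0])
b=np.array([95,200])
fit([(.08,.09,.064),(.08,-.09,.064),(-.08,-.09,.064),(-.08,.09,.064)],np.array([(64,118),(412,80),(440,384),(88,434)])/5+b,[.48,.33,0])
E
```

```text
[ 0.4404 -0.3272 -0.1946] -11.15
[[-0.09, -0.58], [-0.08, -0.15], [-0.41, 0.43], [-0.32, 0.67], [0.03, -0.22], [0.45, -0.15], [0.41, -0.07]]
[ 0.5765 -0.0192  0.0038] 0.22
[[0.59, -0.25], [-0.64, -0.22], [0.26, -0.43], [-0.04, 0.53], [0.15, 0.06], [-0.33, 0.31]]
[0.4996 0.3367 0.1372] 7.86
[[0.12, 0.38], [0.3, -1.15], [0.42, 0.58], [-0.83, 0.13]]
```

```bash
cat >> h.py <<'E'
def Rt(jaw,tilt=0,yaw=0):
    """jaw: world angle deg of tool x (before tilt); tilt: deg the tool z leans toward heading yaw (deg)"""
    a=np.radians(jaw); x=np.array([np.cos(a),np.sin(a),0]); z=np.array([0,0,-1.]); y=np.cross(z,x)
    M=np.stack([x,y,z],1)
    h=np.radians(yaw); ax=np.array([np.sin(h),-np.cos(h),0])  # rotating -z toward heading
    return R.from_rotvec(ax*np.radians(tilt)).as_matrix()@M
def plan(wps,o=None):
    o=o or get_obs(); R0=q2R(o['tool_rot']);p0=o['eef_pos']
    for p,M in wps:
        d=R0.T@(np.asarray(p)-p0)/.025; w=R.from_matrix(R0.T@M).as_rotvec()*18/np.pi
        n=max(np.linalg.norm(d)/2.5,np.linalg.norm(w)/1.07)
        print('[[%s],[%s]]'%(','.join('%.2f'%v for v in d),','.join('%.2f'%v for v in w)),'rows~%.1f'%n)
BLK=np.array([.4404,-.3272,0]);BA=-11.15
def slot(x): a=np.radians(BA); return BLK+np.array([np.cos(a),np.sin(a),0])*x
def tcp(p,M,ahead): return np.asarray(p)-M[:,2]*ahead
E
python3 - <<'E'
from h import *
print(Rt(90,25,0).round(3))
M=Rt(90+BA)
plan([((.48,.15,.30),Rt(75)),((.44,-.327,.26),M)])
E
```

```text
[[ 0.     0.906  0.423]
 [ 1.    -0.     0.   ]
 [ 0.     0.423 -0.906]]
[[-15.02,16.16,0.16],[-0.00,0.00,-0.42]] rows~8.8
[[-33.57,20.92,1.76],[-0.00,0.00,-0.80]] rows~15.8
```

apply_moves(moves=[[[-15,16.2,0],[0,0,-0.4],1],[[-15,16.2,0],[0,0,-0.4],1],[[-15,16.2,0],[0,0,-0.4],1],[[-15,16.2,0],[0,0,-0.4],1],[[-15,16.2,0],[0,0,-0.4],1],[[-15,16.2,0],[0,0,-0.4],1],[[-15,16.2,0],[0,0,-0.4],1],[[-15,16.2,0],[0,0,-0.4],1],[[-33.6,20.9,1.7],[0,0,-0.8],1],[[-33.6,20.9,1.7],[0,0,-0.8],1],[[-33.6,20.9,1.7],[0,0,-0.8],1],[[-33.6,20.9,1.7],[0,0,-0.8],1],[[-33.6,20.9,1.7],[0,0,-0.8],1],[[-33.6,20.9,1.7],[0,0,-0.8],1],[[-33.6,20.9,1.7],[0,0,-0.8],1],[[-33.6,20.9,1.7],[0,0,-0.8],1],[[-33.6,20.9,1.7],[0,0,-0.8],1],[[-33.6,20.9,1.7],[0,0,-0.8],1]])

```text
t: 3.35
eef_pos: [0.4384, -0.3297, 0.2613]
tool_rot: [0.0, 0.774, 0.633, -0.001]
contact_force: [0.5, -0.4, 0.2]
gripper_width: 0.998
```

```bash
python3 - <<'E'
from h import *
o=get_obs();print(o['q'].round(3),o['t'])
W=cam('wrist');save(W,'w1.png')
for n in ('key_red_head','key_green_head','key_yellow_head'):
    print(n,[(np.round(x['pixel'],1),round(x['conf'],2),ray(W,x['pixel'],.078).round(4)) for x in look_for('wrist',n)[:3]])
for x in (.056,0,-.056):
    print(slot(x)[:2].round(4), proj(W,slot(x)+[0,0,.078]).round(1), proj(W,slot(x)+[0,0,.055]).round(1))
E
```

```text
[ 0.091  0.349  0.549  1.933 -0.225  0.92   2.122] 3.35
key_red_head [(array([272. , 287.6]), 0.98, array([ 0.488, -0.334,  0.078])), (array([381.9, 288.3]), 0.62, array([ 0.5886, -0.3532,  0.078 ]))]
key_green_head []
key_yellow_head [(array([132.2, 289.1]), 0.59, array([ 0.3848, -0.3126,  0.078 ]))]
[ 0.4953 -0.338 ] [281.4 284.3] [268.8 284.2]
[ 0.4404 -0.3272] [212.2 284.1] [204.3 284. ]
[ 0.3855 -0.3164] [134.3 283.9] [132.3 283.8]
```

View pics/w1.png

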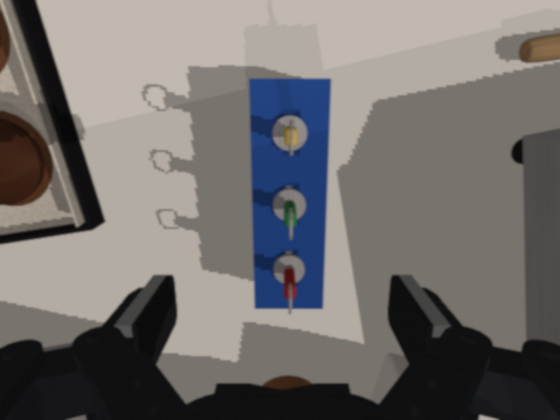

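```bash
python3 - <<'E'
from h import *
M=Rt(90+BA)
plan([((.4960,-.3346,.195),M)])
E
```

```text
[[0.09,2.27,2.66],[0.00,-0.01,0.01]] rows~1.4
```

apply_moves(moves=[[[0.09,2.27,2.66],[0,0,0],1],[[0.09,2.27,2.66],[0,0,0],1],[[0.09,2.27,2.66],[0,0,0],1]])

```text
t: 3.92
eef_pos: [0.4962, -0.3341, 0.1935]
tool_rot: [-0.001, 0.772, 0.636, -0.0]
contact_force: [-0.2, 0.5, 0.9]
gripper_width: 0.997
```

```bash
python3 - <<'E'
from h import *
o=get_obs();print(o['eef_pos'],o['t'])
W=cam('wrist');save(W,'w2.png')
for n in ('key_red_head',):
    print(n,[(np.round(x['pixel'],1),round(x['conf'],2),ray(W,x['pixel'],.078).round(4)) for x in look_for('wrist',n)[:3]])
for x in (.056,0,-.056):
    print(slot(x)[:2].round(4), proj(W,slot(x)+[0,0,.078]).round(1), proj(W,slot(x)+[0,0,.055]).round(1))
Rt_=q2R(o['tool_rot']);g=o['eef_pos']+Rt_[:,2]*.054
print(proj(W,g),proj(W,o['eef_pos']+Rt_[:,2]*.1))
E
```

```text
[ 0.49617569 -0.33409805  0.19345156] 3.925
key_red_head [(array([234.8, 277.4]), 0.72, array([ 0.4908, -0.3339,  0.078 ]))]
[ 0.4953 -0.338 ] [243.8 271.7] [230.5 272.7]
[ 0.4404 -0.3272] [140.8 271.2] [137.5 272.3]
[ 0.3855 -0.3164] [ 18.6 270.6] [ 29.2 271.9]
[299.99767719 278.13340405] [254.23622119 279.01896482]
```

View pics/w2.png

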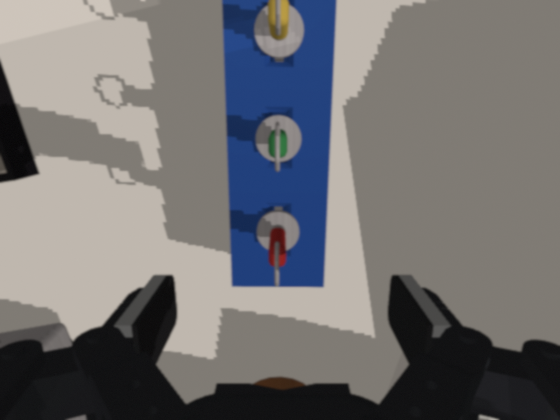

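apply_moves(moves=[[[-0.05,0,2.26],[0,0,0],1],[[-0.05,0,2.26],[0,0,0],1],[[-0.05,0,2.26],[0,0,0],-1],[[-0.05,0,2.26],[0,0,0],-1],[[-0.05,0,2.26],[0,0,0],-1],[[-0.05,0,2.26],[0,0,0],-1],[[-0.05,0,2.26],[0,0,0],-1]], force=60)

```text
t: 4.9
eef_pos: [0.4954, -0.3376, 0.1389]
tool_rot: [0.0, 0.773, 0.635, 0.0]
contact_force: [-0.9, 0.7, 4.3]
gripper_width: 0.093
```

```bash
python3 - <<'E'
from h import *
W=cam('wrist');save(W,'w3.png')
o=get_obs();print(o['eef_pos'],o['contact_force'],o['torque'],o['gripper_width'])
E
```

```text
[ 0.49541415 -0.33754631  0.13892814] [-0.97929806  2.18140051  5.60738053] [0.30464938 0.11534003 0.03380069] 0.09406901889177698
```

View pics/w3.png

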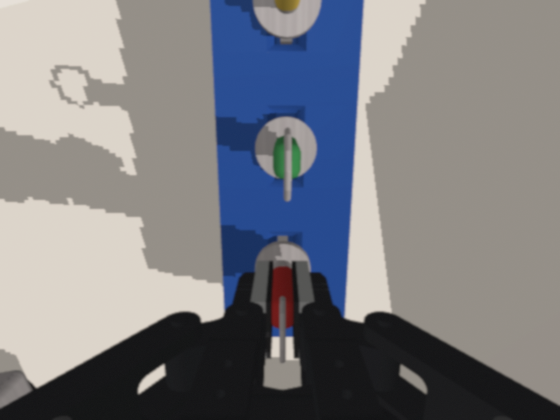

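```bash
cat >> h.py <<'E'
n25=np.array([-np.sin(np.radians(25)),0,np.cos(np.radians(25))])
ML=Rt(90.2,25,0.2)
E
python3 - <<'E'
from h import *
T=cam('top');save(T,'t2.png')
print(ray(T,[265.38,286.54],.123))
KH=np.array([.4615,-.0196,.123])
M=q2R(get_obs()['tool_rot'])
plan([((.494,-.337,.225),M),((.43,-.18,.29),Rt(85,12)),(KH+n25*.156,ML)])
E
```

```text
[ 0.46220414 -0.02045731  0.123     ]
[[0.01,-0.06,-3.44],[0.00,0.00,0.00]] rows~1.4
[[5.68,-3.78,-6.04],[-1.18,0.17,-0.62]] rows~3.6
[[11.70,-6.38,-5.02],[-2.49,0.25,-1.12]] rows~5.7
```

apply_moves(moves=[[[0,0,-3.4],[0,0,0],-1],[[0,0,-3.4],[0,0,0],-1],[[5.7,-3.8,-6.0],[-1.2,0.2,-0.6],-1],[[5.7,-3.8,-6.0],[-1.2,0.2,-0.6],-1],[[5.7,-3.8,-6.0],[-1.2,0.2,-0.6],-1],[[11.7,-6.4,-5.0],[-2.5,0.25,-1.1],-1],[[11.7,-6.4,-5.0],[-2.5,0.25,-1.1],-1],[[11.7,-6.4,-5.0],[-2.5,0.25,-1.1],-1],[[11.7,-6.4,-5.0],[-2.5,0.25,-1.1],-1],[[11.7,-6.4,-5.0],[-2.5,0.25,-1.1],-1],[[11.7,-6.4,-5.0],[-2.5,0.25,-1.1],-1]])

```text
t: 6.38
eef_pos: [0.3947, -0.0212, 0.2632]
tool_rot: [0.153, 0.691, 0.689, 0.153]
contact_force: [-0.4, 0.0, -1.6]
gripper_width: 0.094
```

```bash
cat > lk.py <<'E'
from h import *
import sys
KH=np.array([.4618,-.020,.123])
W=cam('wrist');save(W,sys.argv[1])
o=get_obs();M=q2R(o['tool_rot']);print(o['t'],o['q'].round(2),o['eef_pos'].round(4),o['contact_force'].round(1),o['torque'].round(2),round(o['gripper_width'],3))
print('tool z',M[:,2].round(3),'x',M[:,0].round(3))
for a in ((-.0135,-.004),(-.0135,.004),(.0135,.004),(.0135,-.004),(0,0)):
    u=np.array([n25[2],0,-n25[0]]); print(proj(W,KH+u*a[0]+np.array([0,a[1],0])).round(1),end=' ')
print(); 
for d in (.061,.131): print('ahead',d,proj(W,o['eef_pos']+M[:,2]*d).round(1), 'in lock', (np.array([n25[2]*(v:=o['eef_pos']+M[:,2]*d-KH)[0]-n25[0]*v[2],v[1],n25@v])*1000).round(1))
E
python3 lk.py w4.png; python3 -c "
from h import *
plan([(np.array([.4618,-.020,.123])+n25*.156,ML)])"
```

```text
6.425 [ 0.18 -0.08 -0.31  2.43  0.08  0.35  1.37] [ 0.3948 -0.0213  0.2633] [ 0.5  0.3 -0.7] [-0.03  0.57 -0.01] 0.088
tool z [ 0.423 -0.    -0.906] x [0.003 1.    0.001]
[203.2 275.5] [203.2 287.8] [242.2 287.8] [242.2 275.8] [223.  281.7] 
ahead 0.061 [290.6 278.4] in lock [-1.4 -1.3 94.4]
ahead 0.131 [233.5 279.5] in lock [-1.3 -1.3 24.4]
[[0.05,0.06,-0.02],[0.01,0.01,-0.04]] rows~0.0
```

View pics/w4.png

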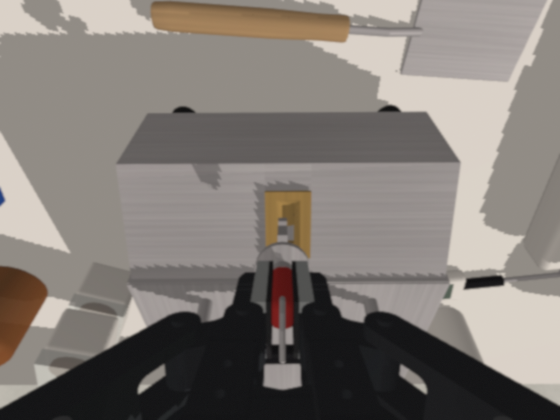

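apply_moves(moves=[[[0.13,0.05,0.4],[0,0,0],-1],[[0.13,0.05,0.8],[0,0,0],-1],[[0.13,0.05,1.1],[0,0,0],-1],[[0.13,0.05,1.4],[0,0,0],-1],[[0.13,0.05,1.6],[0,0,0],-1]])

```text
t: 7.05
eef_pos: [0.4132, -0.0175, 0.2273]
tool_rot: [0.153, 0.691, 0.69, 0.153]
contact_force: [-0.2, 0.5, -1.0]
gripper_width: 0.091
```

```bash
sed -i 's/-.020,.123/-.018,.123/' lk.py; python3 lk.py w5.png
```

```text
7.1 [ 0.33  0.04 -0.48  2.43  0.33  0.25  1.12] [ 0.4132 -0.0174  0.2269] [ 0.2  0.3 -0.7] [-0.02  0.49  0.  ] 0.093
tool z [ 0.423 -0.    -0.906] x [0.002 1.    0.001]
[219.2 270.9] [219.1 285.8] [265.2 285.7] [265.2 271.4] [242.6 278.5] 
ahead 0.061 [289.5 278.8] in lock [-0.1  0.6 53.7]
ahead 0.131 [232.7 279.7] in lock [ -0.1   0.6 -16.3]
```

View pics/w5.png

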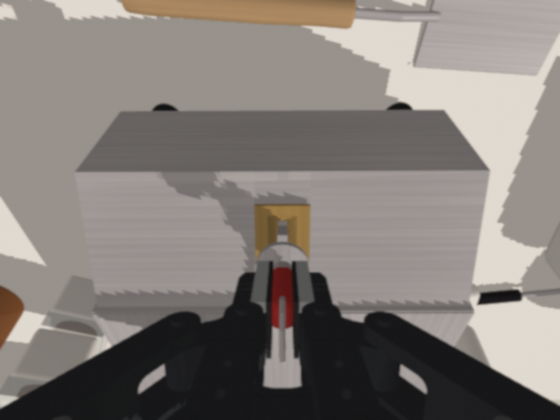

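apply_moves(moves=[[[0,0,0.4],[0,0,0],-1],[[0,0,0.75],[0,0,0],-1],[[0,0,0.95],[0,0,0],-1],[[0,0,1.07],[0,0,0],-1],[[0,0,1.07],[0,0,0],-1]])

```text
t: 7.72
eef_pos: [0.4244, -0.0172, 0.2039]
tool_rot: [0.154, 0.691, 0.69, 0.153]
contact_force: [-9.7, -0.0, 15.6]
gripper_width: 0.094
```

```bash
python3 lk.py w6.png
```

```text
7.775 [ 0.35  0.12 -0.51  2.43  0.64  0.21  0.82] [ 0.4243 -0.0172  0.204 ] [-8.2  0.4 15.1] [0.1  1.17 0.01] 0.09
tool z [ 0.424 -0.002 -0.906] x [ 0.001  1.    -0.001]
[234.7 269.1] [234.7 286.1] [286.5 285.9] [286.5 269.6] [261.2 277.7] 
ahead 0.061 [290.3 278.6] in lock [ 0.4  0.7 28.2]
ahead 0.131 [233.3 279.6] in lock [  0.5   0.6 -41.8]
```

apply_moves(moves=[[[0,0,-0.03],[0,0,1.0],-1],[[0,0,-0.03],[0,0,2.0],-1],[[0,0,-0.03],[0,0,2.6],-1],[[0,0,-0.03],[0,0,2.6],-1]])

```text
t: 8.28
eef_pos: [0.4242, -0.0171, 0.2043]
tool_rot: [0.116, 0.828, 0.518, 0.184]
contact_force: [-1.0, -2.3, 1.7]
gripper_width: 0.09
```

```bash
python3 lk.py w7.png
```

```text
8.325 [ 0.35  0.12 -0.51  2.43  0.63  0.21  0.38] [ 0.4242 -0.017   0.2043] [-0.4 -4.2  1.7] [-0.78  0.4   0.12] 0.09
tool z [ 0.424 -0.001 -0.906] x [0.396 0.9   0.184]
[242.9 256.4] [236.  271.5] [282.6 296. ] [289.  281.3] [263.1 276.6] 
ahead 0.061 [291.8 277.9] in lock [ 0.3  0.9 28.5]
ahead 0.131 [234.3 279.2] in lock [  0.4   0.9 -41.5]
```

View pics/w7.png

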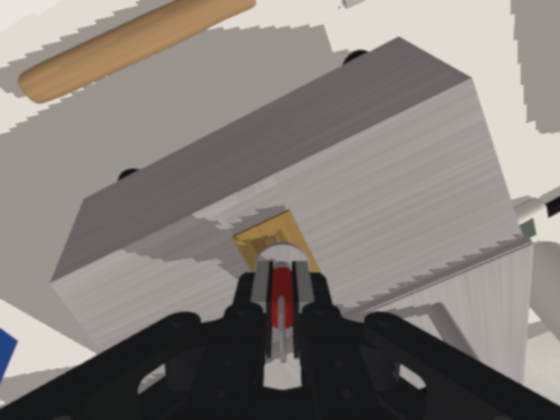

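apply_moves(moves=[[[0,0,0],[0,0,0.7],-1],[[0,0,0],[0,0,1.2],-1],[[0,0,0],[0,0,1.2],-1]])

```text
t: 8.7
eef_pos: [0.424, -0.0166, 0.2042]
tool_rot: [0.095, 0.877, 0.429, 0.195]
contact_force: [-0.9, -1.2, 2.2]
gripper_width: 0.092
```

```bash
python3 lk.py w8.png
```

```text
8.75 [ 0.35  0.12 -0.51  2.43  0.63  0.21  0.17] [ 0.424  -0.0166  0.2042] [-1.9 -2.1  3. ] [-0.51  0.71  0.36] 0.094
tool z [ 0.424  0.    -0.906] x [0.556 0.79  0.26 ]
[249.4 251.9] [239.7 265. ] [280.6 299.4] [289.6 286.5] [265.2 275.9] 
ahead 0.061 [292.8 277.8] in lock [ 0.2  1.4 28.5]
ahead 0.131 [235.1 279.1] in lock [  0.3   1.4 -41.5]
```

View pics/w8.png

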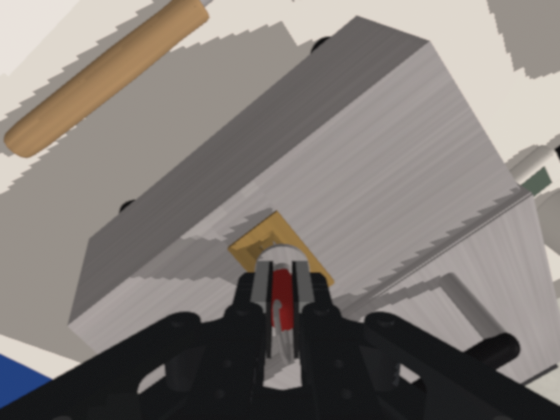

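apply_moves(moves=[[[0,0,0],[0,0,-1],-1],[[0,0,0],[0,0,-2],-1],[[0,0,0],[0,0,-3],-1],[[0,0,0],[0,0,-3.8],-1],[[0,0,0],[0,0,-3.8],-1]])

```text
t: 9.38
eef_pos: [0.424, -0.0168, 0.2041]
tool_rot: [0.153, 0.691, 0.69, 0.154]
contact_force: [-1.4, -1.2, 2.8]
gripper_width: 0.093
```

```bash
python3 lk.py w9.png
```

```text
9.425 [ 0.47  0.13 -0.64  2.43  0.7   0.22  0.77] [ 0.424  -0.0168  0.2041] [-1.  -1.8  2.7] [-0.46  0.57 -0.27] 0.091
tool z [ 0.424  0.    -0.906] x [0.003 1.    0.002]
[235.1 267.9] [235.  284.9] [286.8 284.8] [286.8 268.6] [261.5 276.6] 
ahead 0.061 [290.2 278.6] in lock [ 0.1  1.2 28.5]
ahead 0.131 [233.2 279.6] in lock [  0.2   1.2 -41.5]
```

View pics/w9.png

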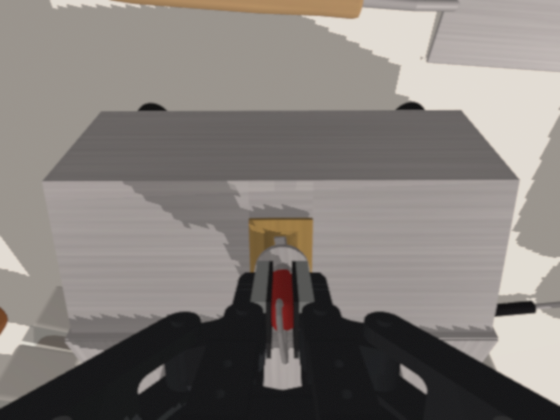

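apply_moves(moves=[[[0,0,0],[0,0,0],-0.6],[[0,0,0],[0,0,0],-0.6],[[0,0,0],[0,0,0],-1],[[0,0,0],[0,0,0],-1],[[0,0,0],[0,0,0],-1]])

```text
t: 10.05
eef_pos: [0.4242, -0.0162, 0.2042]
tool_rot: [0.153, 0.69, 0.69, 0.154]
contact_force: [0.4, -0.8, 0.9]
gripper_width: 0.021
```

```bash
python3 lk.py w10.png
```

```text
10.1 [ 0.47  0.13 -0.64  2.43  0.7   0.22  0.77] [ 0.4241 -0.0162  0.2042] [-0.5 -0.2  0.2] [-0.03  0.28 -0.06] 0.018
tool z [ 0.424  0.001 -0.906] x [-0.     1.     0.001]
[234.5 266.5] [234.5 283.4] [286.2 283.4] [286.3 267.1] [261.  275.1] 
ahead 0.061 [290.2 278.5] in lock [ 0.3  1.8 28.5]
ahead 0.131 [233.2 279.5] in lock [  0.4   1.9 -41.5]
```

View pics/w10.png

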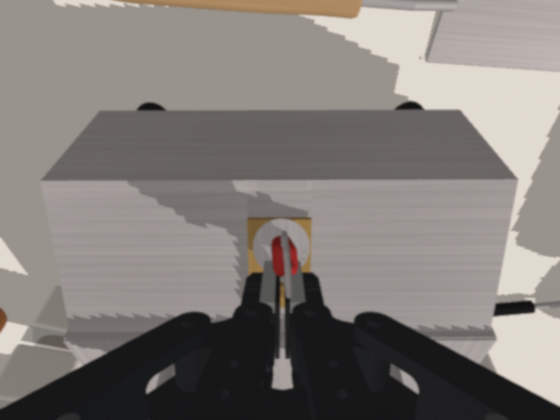

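```bash
python3 - <<'E'
from h import *
W=cam('wrist');save(W,'w11.png')
im=W[0]['color'][190:360,200:360,::-1]; cv2.imwrite('pics/w11z.png',cv2.resize(im,None,fx=3.5,fy=3.5,interpolation=cv2.INTER_CUBIC))
S=cam('scene'); p=proj(S,[.46,-.018,.13]).astype(int); print(p)
im=S[0]['color'][p[0]-60:p[0]+50,p[1]-70:p[1]+70,::-1]; cv2.imwrite('pics/s11z.png',cv2.resize(im,None,fx=5,fy=5,interpolation=cv2.INTER_CUBIC))
E
```

```text
[198 246]
```

View pics/w11z.png

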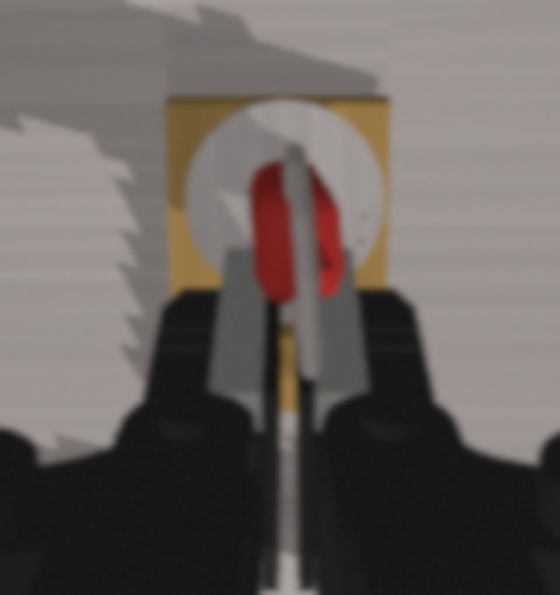

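View pics/s11z.png

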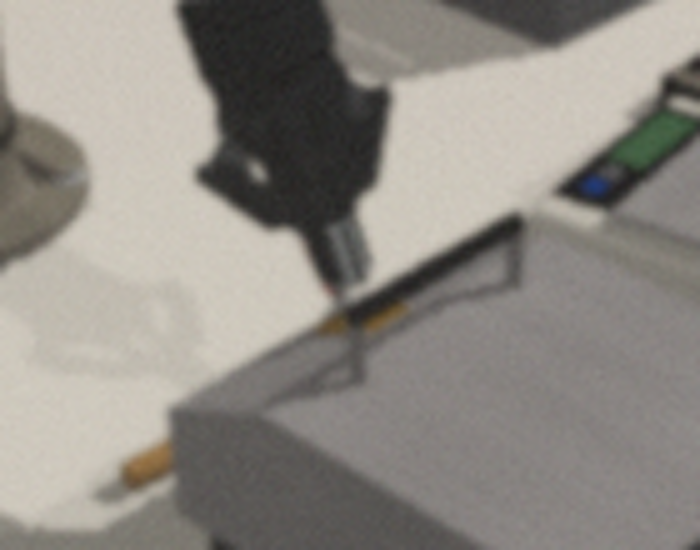

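```bash
python3 - <<'E'
from h import *
W=cam('wrist');r,Rm,e=W;K=r['mtx'];o=get_obs();M=q2R(o['tool_rot'])
KH=np.array([.4618,-.018,.123]);u=np.array([n25[2],0,-n25[0]])
L=lambda p:(np.array([u@(p-KH),p[1]-KH[1],n25@(p-KH)])*1000).round(1)
def at(rc,D): 
    return e+Rm@(np.array([(rc[1]-K[0,2])/K[0,0],-(rc[0]-K[1,2])/K[1,1],-1])*D)
for D in (.155,.165,.175):
    c=at((246.3,281.4),D); print('collar',D,L(c),c.round(4))
c=at((246.3,281.4),.165)
for D in np.arange(.12,.18,.005):
    h=at((256,284.6),D); print('head',D.round(3),L(h),'dist',(np.linalg.norm(h-c)*1000).round(1))
print('cam in lock',L(e))
E
```

```text
collar 0.155 [-13.6   3.   15.2] [ 0.443 -0.015  0.131]
collar 0.165 [-9.9  3.   5.9] [ 0.4503 -0.015   0.1241]
collar 0.175 [-6.3  3.  -3.5] [ 0.4576 -0.015   0.1172]
head 0.12 [-23.4   4.1  48.8] dist 45.0
head 0.125 [-21.4   4.1  44.2] dist 40.0
head 0.13 [-19.4   4.2  39.6] dist 35.0
head 0.135 [-17.5   4.2  34.9] dist 30.0
head 0.14 [-15.5   4.3  30.3] dist 25.1
head 0.145 [-13.5   4.3  25.7] dist 20.2
head 0.15 [-11.6   4.4  21. ] dist 15.3
head 0.155 [-9.6  4.4 16.4] dist 10.6
head 0.16 [-7.6  4.4 11.8] dist 6.5
head 0.165 [-5.7  4.5  7.1] dist 4.7
head 0.17 [-3.7  4.5  2.5] dist 7.2
head 0.175 [-1.7  4.6 -2.1] dist 11.6
cam in lock [-70.6   3.  160. ]
```

apply_moves(moves=[[[0,0,0],[0,0,0],-0.3],[[0.08,-0.6,0],[0,0,0],-0.3],[[0.08,-0.6,0],[0,0,0],-0.3],[[0.08,-0.6,0],[0,0,0],-1],[[0.08,-0.6,0],[0,0,0],-1],[[0.08,-0.6,0],[0,0,0],-1]])

```text
t: 11.0
eef_pos: [0.4111, -0.0157, 0.1984]
tool_rot: [0.154, 0.691, 0.689, 0.153]
contact_force: [-10.7, -4.6, 24.4]
gripper_width: 0.092
```

```bash
python3 lk.py w12.png
```

```text
11.05 [ 1.08  0.31 -1.32  2.43  1.16  0.41  0.36] [ 0.4111 -0.0156  0.1984] [-11.2  -6.1  24.1] [-1.23  0.24 -0.55] 0.089
tool z [ 0.425 -0.003 -0.905] x [ 0.003  1.    -0.002]
[262.3 266.5] [262.3 283. ] [311.6 283.1] [311.7 267.2] [287.5 275. ] 
ahead 0.061 [290.4 278.6] in lock [-13.9   2.2  28.7]
ahead 0.131 [233.3 279.5] in lock [-13.8   2.  -41.3]
```

View pics/w12.png

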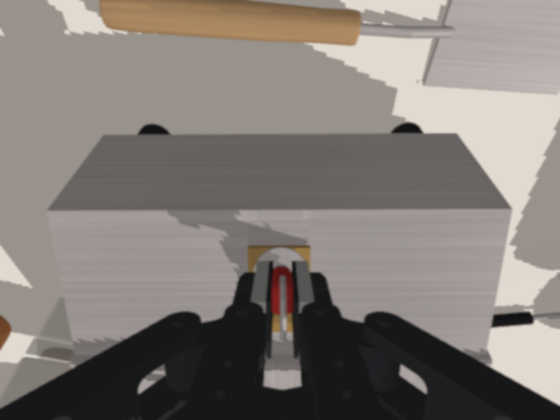

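apply_moves(moves=[[[0,0.2,-0.1],[0,0,0],-1],[[0,0.45,-0.15],[0,0,0],-1],[[-0.03,0.56,-0.2],[0,0,0],-1],[[-0.03,0.56,-0.2],[0,0,0],-1]])

```text
t: 11.55
eef_pos: [0.4193, -0.016, 0.207]
tool_rot: [0.152, 0.691, 0.69, 0.152]
contact_force: [-4.5, -4.8, -7.4]
gripper_width: 0.093
```

```bash
python3 lk.py w13.png
```

```text
11.6 [ 1.1   0.31 -1.34  2.41  1.09  0.42  0.44] [ 0.4193 -0.016   0.207 ] [-2.9 -4.8 -8.5] [-1.    2.2  -0.54] 0.09
tool z [ 0.421 -0.001 -0.907] x [ 0.001  1.    -0.   ]
[238.6 266.8] [238.5 283.2] [288.7 283.3] [288.7 267.5] [264.1 275.2] 
ahead 0.061 [290.4 278.6] in lock [-3.2  2.  33.1]
ahead 0.131 [233.3 279.6] in lock [ -3.4   1.9 -36.9]
```

View pics/w13.png

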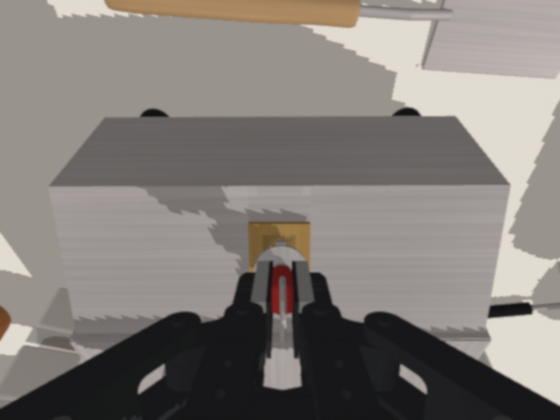

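apply_moves(moves=[[[-0.06,0.12,-0.2],[0,0,0],-1],[[-0.06,0.12,-0.5],[0,0,0],-1],[[-0.06,0.12,-0.8],[0,0,0],-1],[[-0.06,0.12,-1.1],[0,0,0],-1]])

```text
t: 12.1
eef_pos: [0.4106, -0.0162, 0.2336]
tool_rot: [0.152, 0.69, 0.691, 0.153]
contact_force: [-10.4, 1.0, -0.2]
gripper_width: 0.089
```

```bash
python3 lk.py w14.png
```

```text
12.15 [ 1.22  0.17 -1.39  2.4   0.68  0.35  0.84] [ 0.4101 -0.0161  0.2338] [-9.8  1.4 -0.6] [0.08 2.99 0.08] 0.089
tool z [ 0.421  0.    -0.907] x [-0.002  1.    -0.   ]
[215.4 268.7] [215.4 283. ] [260.2 283. ] [260.2 269.1] [238.2 276. ] 
ahead 0.061 [290.  278.7] in lock [-0.1  2.  61.3]
ahead 0.131 [232.8 279.5] in lock [-0.2  2.  -8.7]
```

View pics/w14.png

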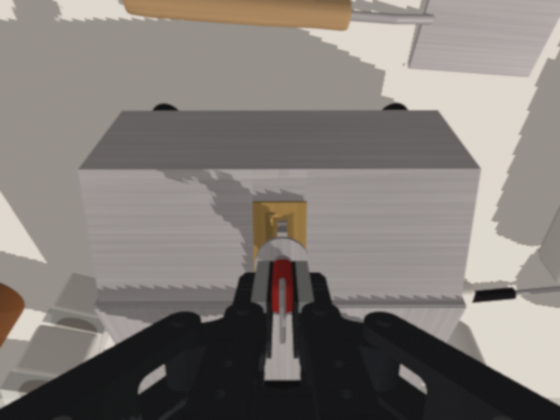

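apply_moves(moves=[[[0,-0.1,-0.4],[0,0,0],-1],[[0,-0.1,-0.9],[0,0,0],-1],[[0,-0.1,-1.4],[0,0,0],-1],[[0,-0.1,-1.4],[0,0,0],-1]])

```text
t: 12.65
eef_pos: [0.3965, -0.016, 0.2666]
tool_rot: [0.156, 0.689, 0.69, 0.155]
contact_force: [-0.2, 0.5, -1.7]
gripper_width: 0.089
```

```bash
python3 lk.py w15.png; python3 - <<'E'
from h import *
im=cv2.imread('pics/w15.png')[180:350,200:360];im4=cv2.imread('pics/w4.png')[180:350,200:360]
cv2.imwrite('pics/w15z.png',cv2.resize(np.hstack([im,im4]),None,fx=2.5,fy=2.5,interpolation=cv2.INTER_CUBIC))
M=q2R(get_obs()['tool_rot'])
plan([((.43,-.18,.29),Rt(85,12)),((.494,-.337,.225),Rt(90+BA))])
E
```

```text
12.7 [ 1.24 -0.11 -1.26  2.39 -0.26  0.35  1.76] [ 0.3968 -0.0158  0.2672] [ 0.5  0.9 -1. ] [0.01 0.43 0.04] 0.097
tool z [ 0.43  -0.    -0.903] x [-0.002  1.    -0.002]
[196.5 270.7] [196.5 283. ] [235.5 282.9] [235.5 271. ] [216.3 276.9] 
ahead 0.061 [292.4 279.1] in lock [ 2.5  2.2 97.2]
ahead 0.131 [234.8 279.9] in lock [ 3.1  2.1 27.2]
[[-6.57,1.57,-0.25],[1.34,-0.05,0.51]] rows~2.7
[[-12.85,2.75,3.20],[2.54,-0.24,1.11]] rows~5.4
```

View pics/w15z.png

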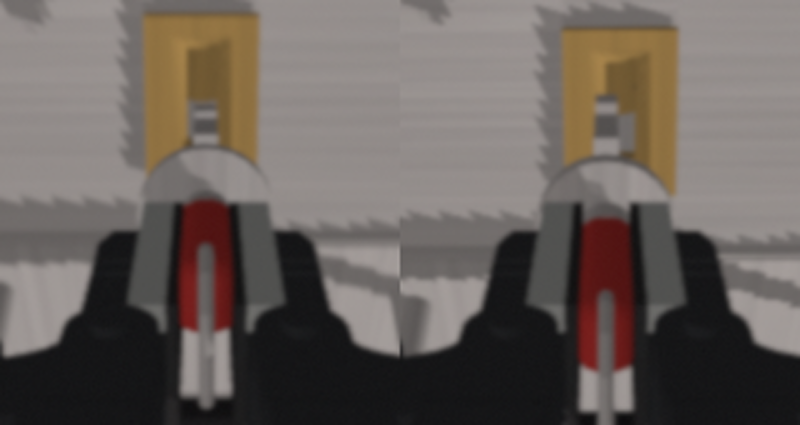

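```bash
cat >> h.py <<'E'
def blockpose(x,tipabove,hy=0,hz=.061,phi=0):
    """TCP pose so key (head at tool (0,hy,hz), leaning phi deg) stands over slot x with tip tipabove over block top"""
    M=Rt(90+BA)@R.from_rotvec([np.radians(phi),0,0]).as_matrix()
    hp=slot(x)+[0,0,.051+tipabove+.070]
    return hp-M@np.array([0,hy,hz]),M
E
python3 - <<'E'
from h import *
b=blockpose(.056,.015,-.0025,.063,5)
print(b[0])
plan([((.45,-.17,.30),Rt(85,8)),(b[0]+[0,0,.04],b[1]),b])
E
```

```text
[ 0.50317361 -0.33957259  0.19854238]
[[-6.17,2.47,-0.27],[1.74,-0.07,0.51]] rows~2.7
[[-12.96,3.31,2.87],[3.04,-0.19,1.13]] rows~5.5
[[-12.96,2.62,4.32],[3.04,-0.19,1.13]] rows~5.6
```

apply_moves(moves=[[[-6.2,2.5,-0.3],[1.7,0,0.5],-1],[[-6.2,2.5,-0.3],[1.7,0,0.5],-1],[[-6.2,2.5,-0.3],[1.7,0,0.5],-1],[[-13,3.3,2.9],[3.04,-0.2,1.13],-1],[[-13,3.3,2.9],[3.04,-0.2,1.13],-1],[[-13,3.3,2.9],[3.04,-0.2,1.13],-1],[[-13,3.3,2.9],[3.04,-0.2,1.13],-1],[[-13,3.3,2.9],[3.04,-0.2,1.13],-1],[[-13,2.6,4.3],[3.04,-0.2,1.13],-1],[[-13,2.6,4.3],[3.04,-0.2,1.13],-1]])

```text
t: 13.95
eef_pos: [0.4984, -0.3392, 0.1938]
tool_rot: [-0.038, 0.772, 0.634, -0.03]
contact_force: [0.1, 0.3, -0.4]
gripper_width: 0.09
```

```bash
cat > bk.py <<'E'
from h import *
import sys
x=float(sys.argv[2])
W=cam('wrist');save(W,sys.argv[1])
o=get_obs();M=q2R(o['tool_rot']);print(o['t'],o['q'].round(2),o['eef_pos'].round(4),o['contact_force'].round(1),o['torque'].round(2),round(o['gripper_width'],3))
print('tool z',M[:,2].round(3),'x',M[:,0].round(3))
a=np.radians(BA);X=np.array([np.cos(a),np.sin(a),0]);Y=np.array([-X[1],X[0],0])
for p in ((-.0145,-.005),(-.0145,.005),(.0145,.005),(.0145,-.005)): print(proj(W,slot(x)+X*p[0]+Y*p[1]+[0,0,.051]).round(1),end=' ')
print()
S=cam('scene'); p=proj(S,slot(x)+[0,0,.1]).astype(int); im=S[0]['color'][p[0]-60:p[0]+60,p[1]-70:p[1]+70,::-1]; cv2.imwrite('pics/s_'+sys.argv[1],cv2.resize(im,None,fx=4,fy=4,interpolation=cv2.INTER_CUBIC))
E
python3 bk.py b1.png .056
```

```text
14.0 [ 1.11  0.69 -0.9   1.73  0.59  1.13  1.38] [ 0.4994 -0.3397  0.1954] [-0.2 -0.4  0.1] [-0.04 -0.12  0.03] 0.088
tool z [-0.093  0.019 -0.995] x [0.194 0.981 0.001]
[221.7 272.1] [221.7 288.1] [266.  287.9] [266.  272.3]
```

View pics/b1.png

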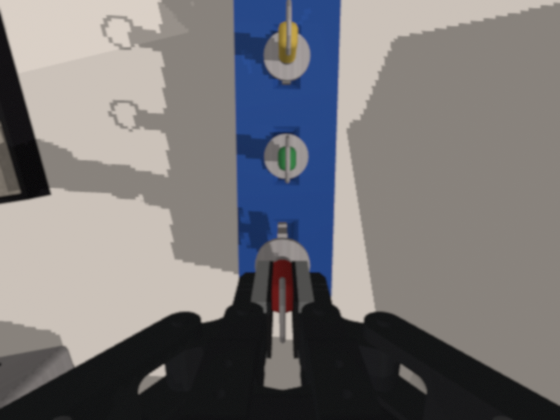

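View pics/s_b1.png

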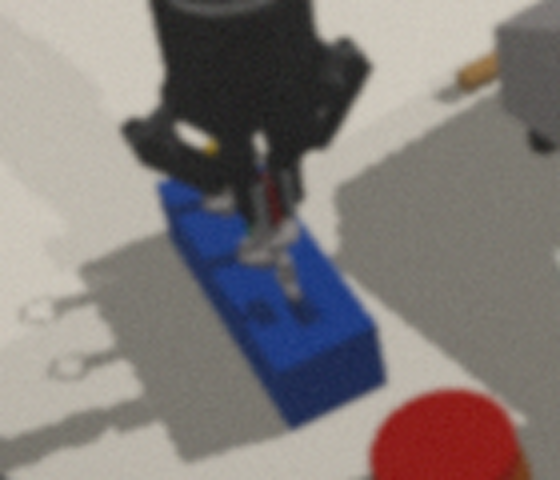

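```bash
python3 - <<'E'
from h import *
o=get_obs();M=q2R(o['tool_rot']);W=cam('wrist');S=cam('scene')
c=proj(S,slot(.056)+[0,0,.1]).astype(int)
for hy,hz,ph in ((-.0025,.063,5),(0,.061,0),(-.0025,.063,2),(-.0025,.063,8)):
    for l in (.017,-.023,-.039,-.070):
        k=R.from_rotvec([np.radians(-ph),0,0]).as_matrix()@np.array([0,0,-1]) # key up in tool
        p=o['eef_pos']+M@(np.array([0,hy,hz])+k*l)
        print(hy,ph,l,'W',proj(W,p).round(1),'S',((proj(S,p)-c+[60,70])*4).round(0),p.round(4))
print('slot S',((proj(S,slot(.056)+[0,0,.051])-c+[60,70])*4).round(0))
E
```

```text
-0.0025 5 0.017 W [301.5 277.9] S [174. 262.] [ 0.492  -0.3385  0.1509]
-0.0025 5 -0.023 W [264.9 278.8] S [227. 274.] [ 0.4917 -0.3385  0.1109]
-0.0025 5 -0.039 W [254.6 279.1] S [247. 278.] [ 0.4917 -0.3385  0.0949]
-0.0025 5 -0.07 W [238.9 279.4] S [286. 287.] [ 0.4915 -0.3384  0.0639]
0 0 0.017 W [314.2 277.9] S [175. 264.] [ 0.4961 -0.3394  0.1526]
0 0 -0.023 W [267.6 278.8] S [225. 274.] [ 0.4924 -0.3386  0.1128]
0 0 -0.039 W [254.4 279. ] S [244. 277.] [ 0.4909 -0.3383  0.0969]
0 0 -0.07 W [234.2 279.4] S [279. 284.] [ 0.4881 -0.3378  0.066 ]
-0.0025 2 0.017 W [303.8 277.9] S [174. 262.] [ 0.4928 -0.3387  0.1509]
-0.0025 2 -0.023 W [262.5 278.8] S [225. 273.] [ 0.4906 -0.3383  0.111 ]
-0.0025 2 -0.039 W [250.9 279.1] S [245. 277.] [ 0.4896 -0.3381  0.095 ]
-0.0025 2 -0.07 W [233.  279.4] S [282. 284.] [ 0.4879 -0.3377  0.0641]
-0.0025 8 0.017 W [299.2 277.9] S [173. 261.] [ 0.4911 -0.3384  0.1509]
-0.0025 8 -0.023 W [267.4 278.8] S [228. 275.] [ 0.4929 -0.3387  0.111 ]
-0.0025 8 -0.039 W [258.4 279.1] S [249. 280.] [ 0.4937 -0.3389  0.095 ]
-0.0025 8 -0.07 W [244.8 279.5] S [289. 290.] [ 0.4951 -0.3391  0.064 ]
slot S [304. 295.]
```

```bash
python3 - <<'E'
from h import *
print(get_obs()['eef_pos'])
plan([blockpose(.056,t,-.0025,.063,5) for t in (.012,-.015,-.04)])
E
```

```text
[ 0.50045195 -0.34094272  0.19698676]
[[0.08,0.10,0.05],[-0.03,0.00,-0.01]] rows~0.1
[[0.08,0.20,1.12],[-0.03,0.00,-0.01]] rows~0.5
[[0.08,0.29,2.12],[-0.03,0.00,-0.01]] rows~0.9
```

apply_moves(moves=[[[0.08,0.08,0],[0,0,0],-1],[[0.08,0.08,0.2],[0,0,0],-1]])

```text
t: 14.4
eef_pos: [0.5021, -0.3397, 0.1907]
tool_rot: [-0.036, 0.773, 0.633, -0.029]
contact_force: [0.2, 0.5, -0.3]
gripper_width: 0.087
```

```bash
python3 bk.py b2.png .056; python3 - <<'E'
from h import *
print(get_obs()['eef_pos'])
plan([blockpose(.056,t,-.0025,.063,5) for t in (.012,-.015,-.04)])
E
```

```text
14.45 [ 1.1   0.69 -0.89  1.73  0.6   1.12  1.37] [ 0.5013 -0.3397  0.1895] [ 0.2 -1.5 -1.5] [-0.06 -0.07 -0.02] 0.088
tool z [-0.093  0.019 -0.996] x [0.196 0.981 0.   ]
[215.8 271.8] [215.8 288.1] [260.9 288.1] [260.9 272.2] 
[ 0.50102979 -0.33975189  0.18940371]
[[0.02,0.06,-0.25],[-0.05,-0.00,-0.02]] rows~0.1
[[0.02,0.16,0.82],[-0.05,-0.00,-0.02]] rows~0.3
[[0.02,0.26,1.82],[-0.05,-0.00,-0.02]] rows~0.7
```

View pics/b2.png

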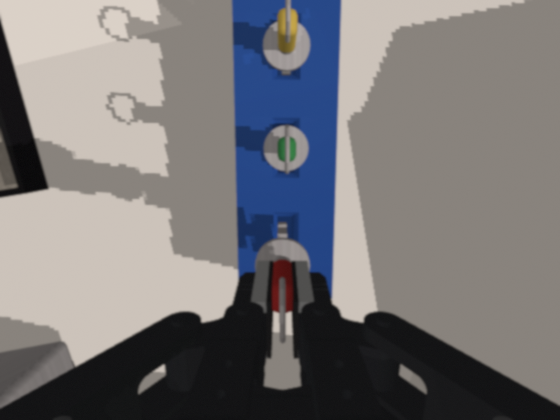

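View pics/s_b2.png

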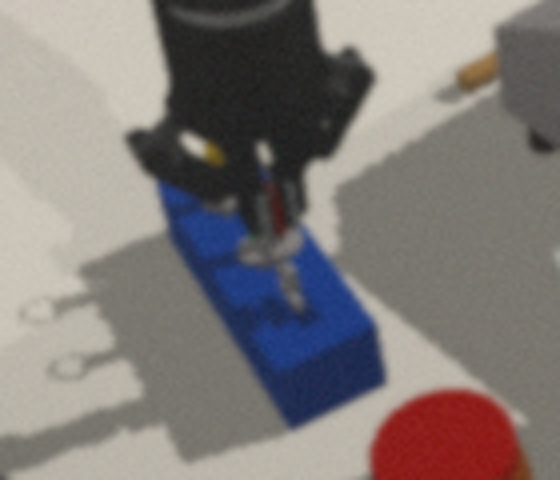

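apply_moves(moves=[[[0.04,0.1,0.3],[0,0,0],-1],[[0.04,0.16,0.8],[0,0,0],-1],[[0.04,0.2,1.2],[0,0,0],-1],[[0.04,0.24,1.5],[0,0,0],-1]])

```text
t: 15.0
eef_pos: [0.5036, -0.3392, 0.1507]
tool_rot: [-0.037, 0.773, 0.633, -0.03]
contact_force: [-0.4, -0.3, -0.7]
gripper_width: 0.089
```

```bash
python3 bk.py b3.png .056
```

```text
15.05 [ 1.08  0.74 -0.86  1.75  0.64  1.07  1.34] [ 0.5032 -0.3391  0.15  ] [-0.7  0.3 -1.2] [-0.03 -0.12  0.01] 0.092
tool z [-0.094  0.02  -0.995] x [0.196 0.981 0.001]
[229.2 267.9] [229.1 287.7] [283.4 287.7] [283.5 268.5]
```

View pics/s_b3.png

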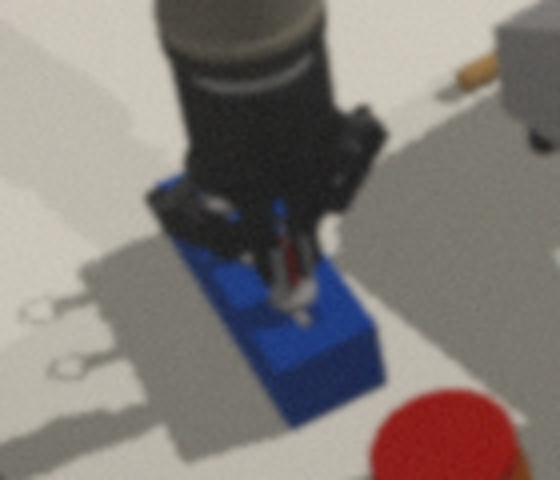

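apply_moves(moves=[[[0,0.03,0.3],[0,0,0],-1],[[0,0.03,0.36],[0,0,0],-1],[[0,0.03,0.36],[0,0,0],0],[[0,0.03,0.36],[0,0,0],0.3],[[0,0.03,-1.0],[0,0,0],0.3],[[0,0.03,-2.2],[0,0,0],0.5]])

```text
t: 15.85
eef_pos: [0.5099, -0.3404, 0.2077]
tool_rot: [-0.037, 0.773, 0.633, -0.03]
contact_force: [0.8, 0.8, -0.6]
gripper_width: 0.752
```

```bash
python3 bk.py b4.png 0; python3 - <<'E'
from h import *
M=Rt(90+BA)
plan([(slot(0)+[0,0,.205],M),(slot(0)+[0,0,.139],M)])
E
```

```text
15.9 [ 1.1   0.68 -0.9   1.69  0.58  1.16  1.38] [ 0.5121 -0.3408  0.212 ] [ 2.4 -0.7  2.1] [-0.02 -0.22  0.01] 0.752
tool z [-0.087  0.016 -0.996] x [ 0.196  0.981 -0.001]
[111.2 270.4] [111.2 286.3] [157.9 286.3] [157.9 270.8] 
[[-0.03,-2.88,0.47],[-0.51,0.01,-0.02]] rows~1.2
[[-0.03,-2.65,3.10],[-0.51,0.01,-0.02]] rows~1.6
```

View pics/b4.png

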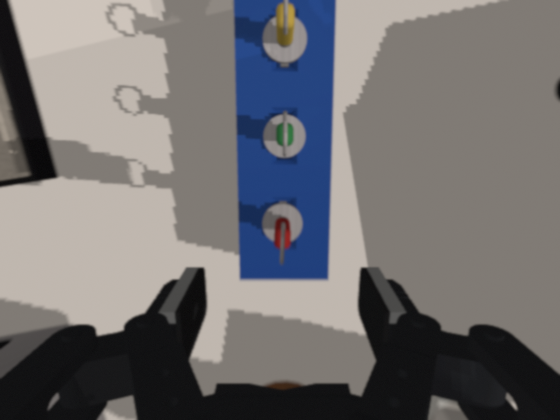

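apply_moves(moves=[[[-0.03,-2.88,0.4],[-0.5,0,0],0.3],[[-0.03,-2.88,0.4],[-0.5,0,0],0.3],[[-0.03,-2.75,1.9],[-0.5,0,0],0.3],[[-0.03,-2.65,3.1],[-0.5,0,0],0.3],[[-0.03,-2.65,3.1],[-0.5,0,0],-0.5],[[-0.03,-2.65,3.1],[-0.5,0,0],-1],[[-0.03,-2.65,3.1],[-0.5,0,0],-1],[[-0.03,-2.65,3.1],[-0.5,0,0],-1],[[-0.03,-2.65,3.1],[-0.5,0,0],-1]], force=110)

```text
t: 17.08
eef_pos: [0.4388, -0.3267, 0.137]
tool_rot: [-0.002, 0.773, 0.634, -0.002]
contact_force: [-0.1, 1.7, 6.3]
gripper_width: 0.077
```

```bash
python3 bk.py b5.png 0; python3 - <<'E'
from h import *
KH=np.array([.4618,-.0178,.123])
z=get_obs()['eef_pos'][2];print(z-.078)
M=q2R(get_obs()['tool_rot'])
plan([(get_obs()['eef_pos']+[0,0,.085],M),((.43,-.18,.29),Rt(85,12)),(KH+n25*(.070+z-.078+.024),ML)])
E
```

```text
17.125 [ 1.19  0.66 -0.88  1.95  0.67  0.86  1.32] [ 0.4388 -0.3267  0.137 ] [-0.3  2.4  6.7] [ 0.37 -0.01 -0.01] 0.076
tool z [-0.005  0.001 -1.   ] x [ 0.196  0.981 -0.   ]
[241.1 267.7] [241.  289.2] [297. 289.] [297.1 268.5] 
0.059003821777187423
[[-0.00,-0.02,-3.40],[0.00,0.00,0.00]] rows~1.4
[[5.68,-1.53,-6.11],[-1.22,0.17,-0.63]] rows~3.4
[[11.79,-4.08,-4.97],[-2.52,0.25,-1.13]] rows~5.4
```

View pics/b5.png

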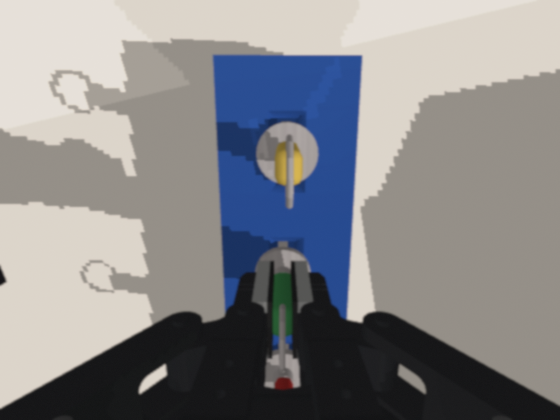

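apply_moves(moves=[[[0,0,-3.4],[0,0,0],-1],[[0,0,-3.4],[0,0,0],-1],[[5.7,-1.5,-6.1],[-1.2,0.2,-0.6],-1],[[5.7,-1.5,-6.1],[-1.2,0.2,-0.6],-1],[[5.7,-1.5,-6.1],[-1.2,0.2,-0.6],-1],[[11.8,-4.1,-5.0],[-2.52,0.25,-1.13],-1],[[11.8,-4.1,-5.0],[-2.52,0.25,-1.13],-1],[[11.8,-4.1,-5.0],[-2.52,0.25,-1.13],-1],[[11.8,-4.1,-5.0],[-2.52,0.25,-1.13],-1],[[11.8,-4.1,-5.0],[-2.52,0.25,-1.13],-1],[[11.8,-4.1,-5.0],[-2.52,0.25,-1.13],-1]])

```text
t: 18.55
eef_pos: [0.3965, -0.0186, 0.2618]
tool_rot: [0.152, 0.69, 0.691, 0.153]
contact_force: [0.5, 0.7, 0.1]
gripper_width: 0.084
```

```bash
sed -i 's/-.018,.123/-.0178,.123/;s/(.061,.131)/(.059,.129)/' lk.py; python3 lk.py g1.png; python3 - <<'E'
from h import *
KH=np.array([.4618,-.0178,.123])
plan([(KH+n25*(.129-d),ML) for d in (0,.015,.03,.042)])
E
```

```text
18.6 [ 1.4  -0.1  -1.39  2.39 -0.3   0.35  1.82] [ 0.3965 -0.0185  0.2617] [ 0.2 -0.6 -0.3] [-0.03  0.55 -0.03] 0.074
tool z [ 0.421  0.003 -0.907] x [-0.001  1.     0.003]
[203.1 274.1] [203.1 286.5] [242.5 286.4] [242.6 274.3] [223.1 280.4] 
ahead 0.059 [292.6 278.6] in lock [-0.7 -0.6 94.3]
ahead 0.129 [234.3 279.7] in lock [-0.8 -0.4 24.3]
[[0.03,0.03,0.97],[-0.01,-0.01,-0.02]] rows~0.4
[[0.03,0.03,1.57],[-0.01,-0.01,-0.02]] rows~0.6
[[0.02,0.03,2.17],[-0.01,-0.01,-0.02]] rows~0.9
[[0.02,0.03,2.65],[-0.01,-0.01,-0.02]] rows~1.1
```

View pics/g1.png

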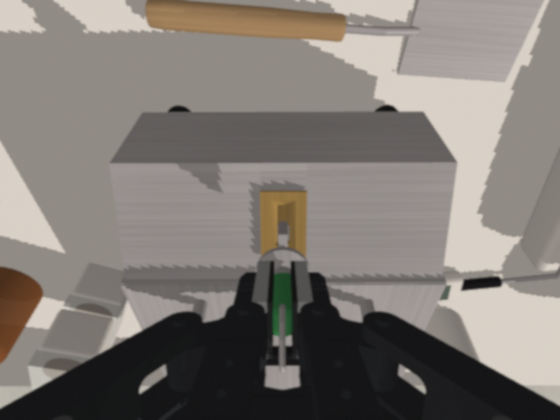

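apply_moves(moves=[[[0.02,0.03,0.4],[0,0,0],-1],[[0.02,0.03,0.8],[0,0,0],-1],[[0.02,0.03,1.2],[0,0,0],-1],[[0.02,0.03,1.6],[0,0,0],-1],[[0.02,0.03,2.0],[0,0,0],-1],[[0.02,0.03,2.35],[0,0,0],-1],[[0.02,0.03,2.6],[0,0,0],-1],[[0.02,0.03,2.69],[0,0,0],-1],[[0.02,0.03,2.69],[0,0,0],-1]])

```text
t: 19.73
eef_pos: [0.4252, -0.0172, 0.2015]
tool_rot: [0.153, 0.69, 0.691, 0.152]
contact_force: [-32.4, -0.2, 53.3]
gripper_width: 0.085
```

```bash
python3 lk.py g2.png
```

```text
19.775 [ 0.79  0.2  -0.98  2.41  0.93  0.29  0.58] [ 0.4252 -0.0172  0.2015] [-31.1   0.2  51.1] [ 0.06  2.2  -0.01] 0.08
tool z [ 0.421 -0.001 -0.907] x [-0.002  1.    -0.001]
[237.7 269.2] [237.7 286.5] [290.1 286.2] [290.1 269.7] [264.5 277.9] 
ahead 0.059 [292.8 278.5] in lock [-0.1  0.5 27.7]
ahead 0.129 [234.4 279.5] in lock [ -0.2   0.5 -42.3]
```

View pics/g2.png

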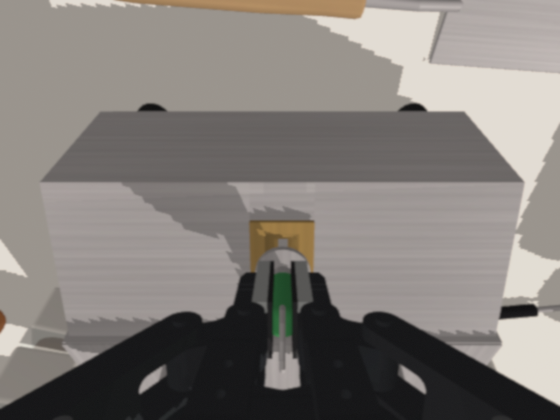

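apply_moves(moves=[[[0,0,-0.07],[0,0,0.8],-1],[[0,0,-0.07],[0,0,1.7],-1],[[0,0,-0.07],[0,0,2.4],-1],[[0,0,-0.07],[0,0,2.4],-1]])

```text
t: 20.27
eef_pos: [0.4248, -0.0175, 0.2022]
tool_rot: [0.116, 0.819, 0.532, 0.181]
contact_force: [-2.0, -0.1, 3.3]
gripper_width: 0.08
```

```bash
python3 lk.py g3.png;python3 -c "
from h import *
print([ (get_obs()['torque']@q2R(get_obs()['tool_rot'])).round(2)])"
```

```text
20.325 [ 0.73  0.18 -0.91  2.41  0.86  0.27  0.22] [ 0.4248 -0.0174  0.2022] [-1.5  0.1  2.4] [-0.01  0.43 -0.02] 0.08
tool z [ 0.42   0.002 -0.907] x [0.366 0.914 0.172]
[244.6 258. ] [238.1 273.6] [286.  296.5] [292.  281.4] [265.7 277.6] 
ahead 0.059 [294.1 277.8] in lock [-0.2  0.5 28.5]
ahead 0.129 [235.3 279.1] in lock [ -0.4   0.7 -41.5]
[array([ 0.38, -0.19,  0.02])]
```

View pics/g3.png

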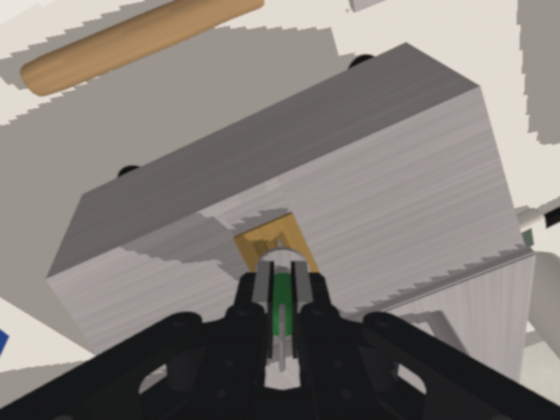

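apply_moves(moves=[[[0,0,0],[0,0,1.0],-1],[[0,0,0],[0,0,1.8],-1],[[0,0,0],[0,0,1.8],-1]])

```text
t: 20.7
eef_pos: [0.4248, -0.0169, 0.2024]
tool_rot: [0.087, 0.891, 0.399, 0.197]
contact_force: [2.3, 1.7, -1.1]
gripper_width: 0.082
```

```bash
python3 lk.py g4.png;python3 -c "
from h import *
print([ (get_obs()['torque']@q2R(get_obs()['tool_rot'])).round(2)])"
```

```text
20.75 [ 0.67  0.17 -0.85  2.42  0.82  0.25 -0.06] [ 0.4248 -0.0169  0.2024] [ 1.3  1.7 -3.1] [0.26 0.13 0.14] 0.081
tool z [ 0.421  0.003 -0.907] x [0.602 0.747 0.282]
[253.1 251.3] [242.5 263.8] [281.5 301.5] [291.5 289.1] [267.5 276.7] 
ahead 0.059 [295.4 277.7] in lock [-0.1  1.1 28.6]
ahead 0.129 [236.3 279. ] in lock [ -0.2   1.3 -41.4]
[array([ 0.29,  0.13, -0.02])]
```

View pics/g4.png

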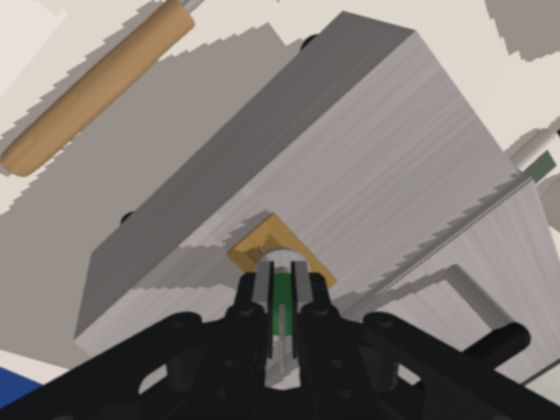

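apply_moves(moves=[[[0,0,0],[0,0,1.0],-1],[[0,0,0],[0,0,2.0],-1],[[0,0,0],[0,0,3.0],-1],[[0,0,0],[0,0,4.0],-1],[[0,0,0],[0,0,4.8],-1],[[0,0,0],[0,0,4.8],-1]])

```text
t: 21.5
eef_pos: [0.4252, -0.0162, 0.2028]
tool_rot: [-0.001, 0.976, 0.004, 0.216]
contact_force: [2.8, 4.4, -0.4]
gripper_width: 0.086
```

```bash
python3 lk.py g5.png;python3 -c "
from h import *
print([ (get_obs()['torque']@q2R(get_obs()['tool_rot'])).round(2)])"
```

```text
21.55 [ 0.53  0.15 -0.7   2.42  0.73  0.23 -0.82] [ 0.4252 -0.0162  0.2028] [ 3.1  4.9 -0.8] [ 1.   -0.16  0.48] 0.076
tool z [ 0.422  0.004 -0.907] x [0.906 0.008 0.422]
[279. 251.] [263.7 250.7] [264.1 307.2] [279.4 306.7] [271.6 278.9] 
ahead 0.059 [298.1 279.4] in lock [ 0.5  1.9 28.8]
ahead 0.129 [238.2 280.3] in lock [  0.4   2.1 -41.2]
[array([ 1.11,  0.17, -0.02])]
```

View pics/g5.png

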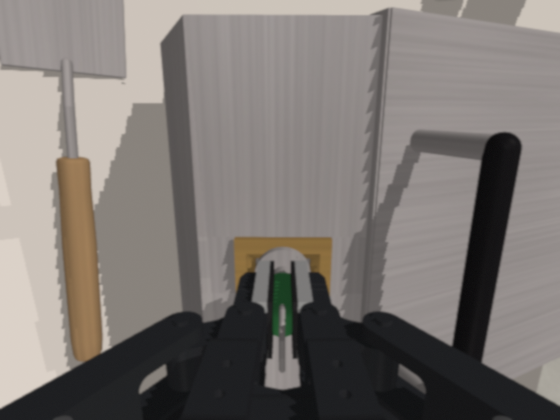

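apply_moves(moves=[[[0,0,0],[0,0,0.5],-1],[[0,0,0],[0,0,0.9],-1],[[0,0,0],[0,0,0.9],-1]])

```text
t: 21.92
eef_pos: [0.4253, -0.0161, 0.2029]
tool_rot: [-0.018, 0.974, -0.072, 0.216]
contact_force: [3.4, 4.2, -1.3]
gripper_width: 0.083
```

```bash
python3 lk.py g6.png;python3 -c "
from h import *
print([ (get_obs()['torque']@q2R(get_obs()['tool_rot'])).round(2)])"
```

```text
21.975 [ 0.5   0.14 -0.67  2.42  0.72  0.22 -0.97] [ 0.4253 -0.0161  0.2028] [ 3.5  4.1 -1.9] [ 0.79 -0.32  0.71] 0.082
tool z [ 0.422  0.004 -0.906] x [ 0.897 -0.147  0.417]
[283.3 253.4] [268.3 250.5] [260.6 306.4] [275.8 308.5] [272.1 279.6] 
ahead 0.059 [298.4 279.9] in lock [ 0.6  1.9 28.8]
ahead 0.129 [238.4 280.7] in lock [  0.6   2.2 -41.2]
[array([ 1.05,  0.16, -0.31])]
```

View pics/g6.png

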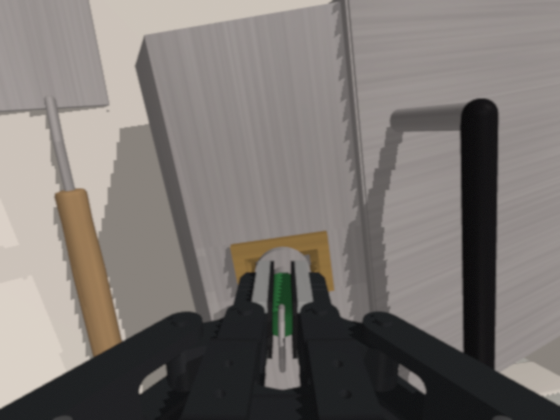

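apply_moves(moves=[[[0.0,0,0.03],[0,0,-0.3],-0.6],[[0,0,0.03],[0,0,-0.3],-0.3],[[0,0,-0.8],[0,0,-0.3],-0.3],[[0,0,-1.8],[0,0,-0.3],-0.3],[[0,0,-2.8],[0,0,-0.3],-0.2],[[0,0,-2.8],[0,0,-0.3],0]])

```text
t: 22.72
eef_pos: [0.3947, -0.0181, 0.2667]
tool_rot: [-0.011, 0.975, -0.051, 0.216]
contact_force: [-0.1, -0.2, 0.2]
gripper_width: 0.5
```

```bash
python3 lk.py g7.png; python3 - <<'E'
from h import *
S=cam('scene');T=cam('top');W=cam('wrist')
for c,C in(('scene',S),('top',T),('wrist',W)):
    print(c,[(np.round(x['pixel'],1),round(x['conf'],2)) for x in look_for(c,'key_green_head')[:3]])
for C in (S,T,W): print(proj(C,np.array([.4618,-.0178,.123])+n25*.028).round(1))
p=proj(S,[.46,-.018,.13]).astype(int)
im=S[0]['color'][p[0]-60:p[0]+50,p[1]-70:p[1]+70,::-1]; cv2.imwrite('pics/s_g7.png',cv2.resize(im,None,fx=5,fy=5,interpolation=cv2.INTER_CUBIC))
E
```

```text
22.775 [ 0.84 -0.08 -0.91  2.4  -0.08  0.36 -0.12] [ 0.3947 -0.0181  0.2664] [ 0.2 -0.1  0.5] [-0.05  0.45  0.01] 0.502
tool z [ 0.421 -0.001 -0.907] x [ 0.902 -0.103  0.419]
[229.9 261.7] [218.6 260.3] [214.6 300.7] [226.  301.8] [222.3 281.1] 
ahead 0.059 [297.8 279.4] in lock [-0.3 -0.3 99.3]
ahead 0.129 [238.  280.3] in lock [-0.4 -0.4 29.3]
scene [(array([182.8, 325.4]), 0.52)]
top [(array([185.5, 118.1]), 0.51)]
wrist [(array([230.5, 268.4]), 0.98)]
[191. 244.]
[270.4 285.6]
[238.3 282.4]
```

View pics/g7.png

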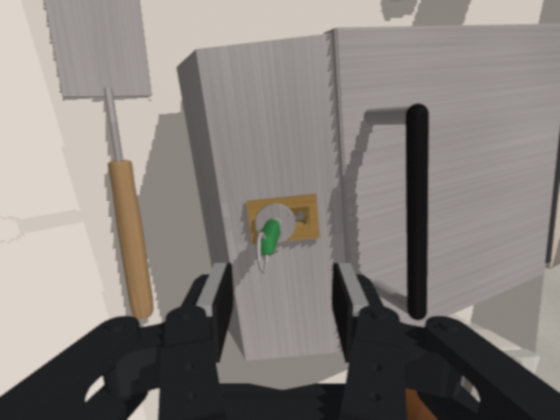

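View pics/s_g7.png

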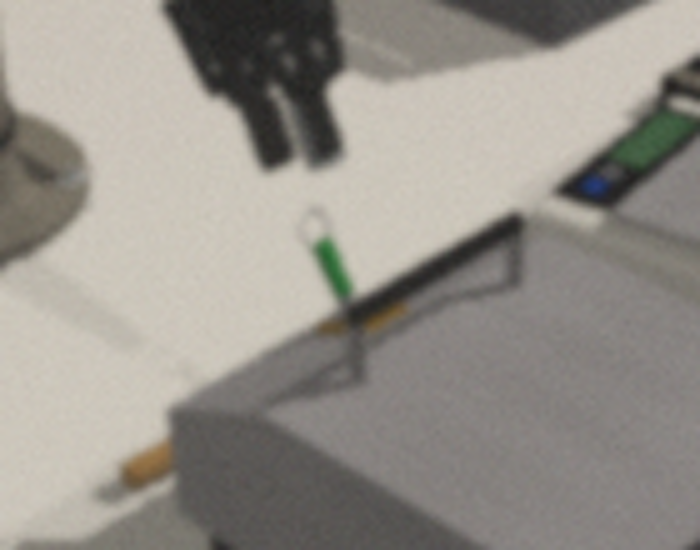

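```bash
python3 - <<'E'
from h import *
S=cam('scene');T=cam('top');W=cam('wrist')
KH=np.array([.4618,-.0178,.123]);u=np.array([n25[2],0,-n25[0]])
p=proj(S,[.46,-.018,.13]).astype(int)
sp=np.array([p[0]-60+266/5,p[1]-70+333/5]);print(sp)
L=lambda q:(np.array([u@(q-KH),q[1]-KH[1],n25@(q-KH)])*1000).round(1)
im=W[0]['color'].astype(int);m=(im[...,1]>im[...,0]*1.4)&(im[...,1]>im[...,2]*1.2)&(im[...,1]>50);m[:200]=0;m[280:]=0;m[:,:240]=0;m[:,300:]=0
ys,xs=np.nonzero(m);wp=np.array([ys.mean(),xs.mean()]);print(wp,len(ys))
x,e=tri([W,S],[wp,sp]);print(L(x),e)
imt=T[0]['color'].astype(int);m=(imt[...,1]>imt[...,0]*1.3)&(imt[...,1]>imt[...,2]*1.15)&(imt[...,1]>50)
m[:245]=0;m[290:]=0;m[:,:265]=0;m[:,310:]=0;ys,xs=np.nonzero(m);print(len(ys),ys.mean() if len(ys) else 0,xs.mean() if len(ys) else 0)
if len(ys):
    x,e=tri([T,S],[[ys.mean(),xs.mean()],sp]);print('TS',L(x),e); x,e=tri([T,W,S],[[ys.mean(),xs.mean()],wp,sp]);print('all',L(x),e)
E
```

```text
[191.2 242.6]
[240.04791667 271.66666667] 480
[-6.5  0.3 27.5] 0.00021089536775703729
0 0 0
```

```bash
python3 - <<'E'
from h import *
M=Rt(0.2)
plan([((.44,-.019,.32),Rt(0,12)),((.5215,-.0194,.30),M),((.5215,-.0194,.237),M)])
E
```

```text
[[2.55,-0.18,-1.22],[-0.08,-1.28,-0.58]] rows~1.3
[[5.16,-0.43,0.88],[-0.14,-2.48,-0.59]] rows~2.4
[[4.11,-0.31,3.16],[-0.14,-2.48,-0.59]] rows~2.4
```

apply_moves(moves=[[[2.55,-0.2,-1.2],[-0.1,-1.28,-0.6],0.2],[[2.55,-0.2,-1.2],[-0.1,-1.28,-0.6],0.2],[[5.16,-0.43,0.9],[-0.14,-2.48,-0.6],0.2],[[5.16,-0.43,0.9],[-0.14,-2.48,-0.6],0.2],[[5.16,-0.43,0.9],[-0.14,-2.48,-0.6],0.2]])

```text
t: 23.85
eef_pos: [0.524, -0.0197, 0.2973]
tool_rot: [-0.002, 1.0, 0.002, -0.001]
contact_force: [0.2, 0.7, 0.2]
gripper_width: 0.599
```

```bash
python3 - <<'E'
from h import *
W=cam('wrist');save(W,'l1.png');o=get_obs();print(o['t'],o['q'].round(2),o['eef_pos'])
print(proj(W,[.5215,-.0794,.181]),proj(W,[.5215,.0406,.181]))
M=Rt(0.2)
plan([((.5215,-.0194,.237),M)])
E
```

```text
23.9 [ 0.68  0.37 -0.93  1.88  0.34  1.06 -0.38] [ 0.5223354  -0.01921812  0.29818526]
[339.09358103 276.98913355] [135.8091199  276.92498722]
[[-0.03,0.01,2.45],[-0.01,0.01,0.00]] rows~1.0
```

View pics/l1.png

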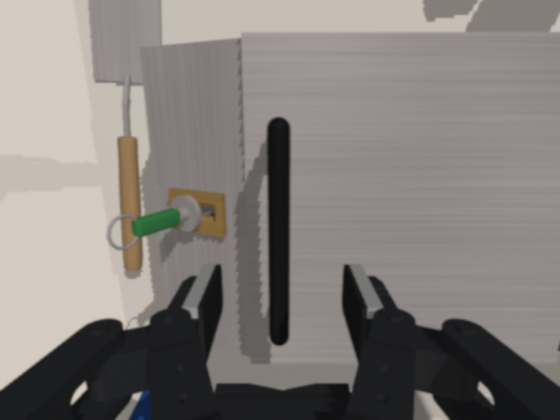

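apply_moves(moves=[[[-0.03,0,1.5],[0,0,0],0.2],[[-0.03,0,2.45],[0,0,0],0.2],[[-0.03,0,2.45],[0,0,0],-1],[[-0.03,0,2.45],[0,0,0],-1],[[-0.03,0,2.45],[0,0,0],-1],[[-0.03,0,2.45],[0,0,0],-1]], force=40)

```text
t: 24.65
eef_pos: [0.522, -0.0196, 0.2403]
tool_rot: [0.001, 1.0, 0.002, 0.002]
contact_force: [0.2, -0.9, 8.0]
gripper_width: 0.124
```

```bash
python3 - <<'E'
from h import *
W=cam('wrist');save(W,'l2.png');o=get_obs();print(o['t'],o['q'].round(2),o['eef_pos'],o['contact_force'],o['gripper_width'])
M=Rt(0.2);p0=o['eef_pos'];H=np.array([.7265,.137]);b0=np.array([-.205,.044])
for th in range(10,111,10):
    t=np.radians(th);c,s=np.cos(t),np.sin(t)
    b=np.array([b0[0]*c+b0[1]*s, -b0[0]*s+b0[1]*c])
    d=b-b0; print(th,(b+H).round(3)); plan([(p0+[d[0],0,d[1]],q2R(o['tool_rot']))],o)
E
```

```text
24.7 [ 0.63  0.44 -0.89  1.94  0.42  0.95 -0.46] [ 0.52193938 -0.0195703   0.24026655] [-0.60256668 -0.32610165  6.99644085] 0.1198464860630467
10 [0.532 0.216]
[[0.44,0.00,-1.40],[0.00,0.00,0.00]] rows~0.6
20 [0.549 0.248]
[[1.11,0.01,-2.69],[0.00,0.00,0.00]] rows~1.2
30 [0.571 0.278]
[[1.99,0.01,-3.86],[0.00,0.00,0.00]] rows~1.7
40 [0.598 0.302]
[[3.07,0.02,-4.85],[0.00,0.00,0.00]] rows~2.3
50 [0.628 0.322]
[[4.30,0.02,-5.64],[0.00,0.00,0.00]] rows~2.8
60 [0.662 0.337]
[[5.65,0.03,-6.20],[0.00,0.00,0.00]] rows~3.4
70 [0.698 0.345]
[[7.07,0.03,-6.52],[0.00,0.00,0.00]] rows~3.8
80 [0.734 0.347]
[[8.53,0.04,-6.59],[0.00,0.00,0.00]] rows~4.3
90 [0.77  0.342]
[[9.98,0.04,-6.41],[0.00,0.00,0.00]] rows~4.7
100 [0.805 0.331]
[[11.38,0.05,-5.97],[0.00,0.00,0.00]] rows~5.1
110 [0.838 0.315]
[[12.68,0.05,-5.30],[0.00,0.00,0.00]] rows~5.5
```

apply_moves(moves=[[[0.16,0,-0.7],[0,0,0],-1],[[0.44,0,-1.4],[0,0,0],-1],[[0.75,0,-2.05],[0,0,0],-1],[[1.11,0,-2.7],[0,0,0],-1],[[1.53,0,-3.3],[0,0,0],-1],[[2.0,0,-3.86],[0,0,0],-1],[[2.5,0,-4.37],[0,0,0],-1],[[3.07,0,-4.85],[0,0,0],-1]])

```text
t: 25.7
eef_pos: [0.5935, -0.0192, 0.3605]
tool_rot: [0.002, 1.0, 0.002, -0.006]
contact_force: [-21.1, -1.4, 14.5]
gripper_width: 0.119
```

```bash
python3 - <<'E'
from h import *
W=cam('wrist');save(W,'l3.png');S=cam('scene');save(S,'ls3.png');o=get_obs();print(o['t'],o['q'].round(2),o['eef_pos'],o['contact_force'],o['torque'],o['gripper_width'])
E
```

```text
25.8 [ 0.6   0.44 -0.91  1.63  0.36  1.25 -0.37] [ 0.59547943 -0.0191722   0.36243036] [-17.21674526  -3.08651132  20.71306589] [-0.62256655  4.14301808 -0.03290263] 0.11772873296037815
```

View pics/ls3.png

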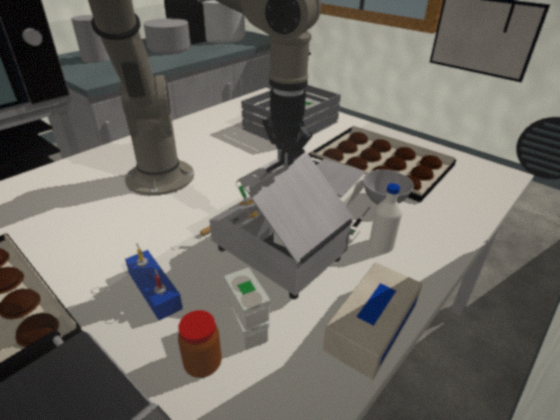

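apply_moves(moves=[[[0.55,0,-0.52],[0,0,0],-1],[[1.17,0,-0.9],[0,0,0],-1],[[1.85,0,-1.2],[0,0,0],-1],[[2.54,0,-1.46],[0,0,0],-1],[[3.25,0,-1.65],[0,0,0],-1],[[3.98,0,-1.79],[0,0,0],-1]])

```text
t: 26.55
eef_pos: [0.6966, -0.019, 0.4075]
tool_rot: [0.001, 1.0, 0.002, -0.0]
contact_force: [-9.9, -1.1, 15.7]
gripper_width: 0.12
```

```bash
python3 - <<'E'
from h import *
W=cam('wrist');save(W,'l4.png');S=cam('scene');save(S,'ls4.png');o=get_obs();print(o['t'],o['q'].round(2),o['eef_pos'],o['contact_force'],o['torque'],o['gripper_width'])
E
```

```text
26.65 [ 0.46  0.58 -0.85  1.32  0.43  1.43 -0.36] [ 0.69841575 -0.01901615  0.4079565 ] [-0.50152606 -1.01390735  9.02076121] [-0.36365317  0.41452615 -0.0264628 ] 0.12096012321689763
```

View pics/l4.png

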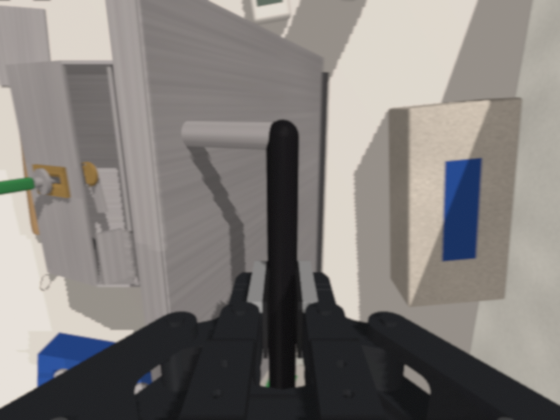

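apply_moves(moves=[[[0.74,0,-0.09],[0,0,0],-1],[[1.48,0,-0.1],[0,0,0],-1],[[2.22,0,-0.03],[0,0,0],-1],[[2.95,0,0.08],[0,0,0],-1],[[3.67,0,0.28],[0,0,0],-1],[[4.37,0,0.52],[0,0,0],-1],[[4.37,0,0.52],[0,0,0],-1]])

```text
t: 27.52
eef_pos: [0.808, -0.0187, 0.3931]
tool_rot: [0.0, 1.0, 0.001, 0.002]
contact_force: [5.1, -0.4, 1.1]
gripper_width: 0.122
```

```bash
python3 - <<'E'
from h import *
W=cam('wrist');save(W,'l5.png');S=cam('scene');save(S,'ls5.png');o=get_obs();print(o['t'],o['q'].round(2),o['eef_pos'],o['contact_force'],o['torque'],o['gripper_width'])
E
```

```text
27.625 [ 0.31  0.77 -0.79  1.    0.52  1.54 -0.32] [ 0.8074071  -0.01868614  0.39328172] [ 4.39603792 -0.68879483  3.81423711] [-0.05765482 -1.10831891 -0.0199827 ] 0.11909406893623309
```

View pics/l5.png

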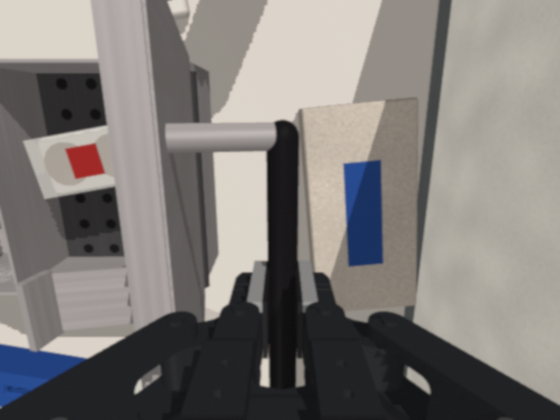

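View pics/ls5.png

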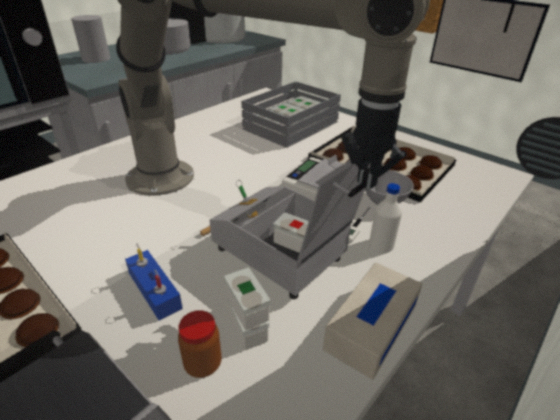

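apply_moves(moves=[[[0,0,0],[0,0,0],-0.55],[[0,0,0],[0,0,0],-0.5],[[0,0,-1.2],[0,0,0],-0.5],[[0,0,-3.2],[0,0,0],-0.5],[[0,0,-3.4],[0,0,0],-0.5],[[-3,0,-4.0],[0,0,0],0],[[-6,0,-4.0],[0,0,0],0.6],[[-7.6,0,-3.4],[0,0,0],1],[[-7.6,0,-3.4],[0,0,0],1]])

```text
t: 28.75
eef_pos: [0.6111, -0.0189, 0.4742]
tool_rot: [0.003, 1.0, 0.003, -0.003]
contact_force: [0.4, 0.0, -0.1]
gripper_width: 1.0
```

```bash
python3 - <<'E'
from h import *
W=cam('wrist');o=get_obs();save(W,'p1.png');S=cam('scene');save(S,'ps1.png');T=cam('top');save(T,'pt1.png');print(o['t'],o['q'].round(2),o['eef_pos'],o['contact_force'])
for n,z in(('pack_mid',.112),('pack',.112)):
  for c,C in(('wrist',W),('top',T),('scene',S)): print(n,c,[(np.round(x['pixel'],1),round(x['conf'],2),ray(C,x['pixel'],z).round(4)) for x in look_for(c,n)[:2]])
E
```

```text
28.8 [ 0.58  0.4  -0.91  1.42  0.32  1.48 -0.32] [ 0.61342484 -0.01945621  0.47573807] [-0.37373367 -1.48438792  0.12774658]
pack_mid wrist []
pack_mid top [(array([202.3, 275.5]), 0.65, array([0.6162, 0.0066, 0.112 ]))]
pack_mid scene [(array([232.3, 288.1]), 0.67, array([ 0.6261, -0.0369,  0.112 ]))]
pack wrist [(array([146.2, 290.4]), 0.62, array([0.619 , 0.0097, 0.112 ])), (array([326.1, 335.6]), 0.32, array([ 0.6846, -0.2354,  0.112 ]))]
pack top [(array([204.5, 276. ]), 0.98, array([0.6107, 0.0054, 0.112 ]))]
pack scene [(array([231.2, 289.2]), 0.94, array([ 0.6253, -0.0317,  0.112 ])), (array([228.7, 357. ]), 0.69, array([0.7465, 0.0939, 0.112 ]))]
```

View pics/p1.png

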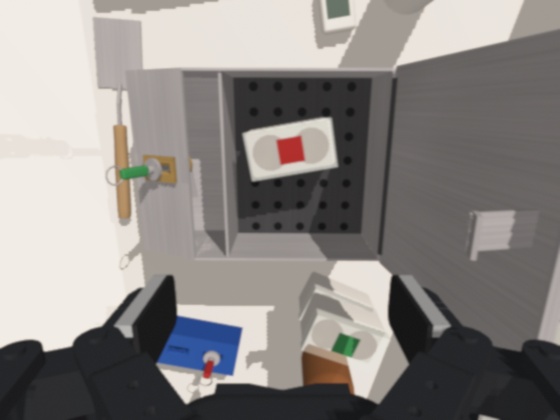

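View pics/ps1.png

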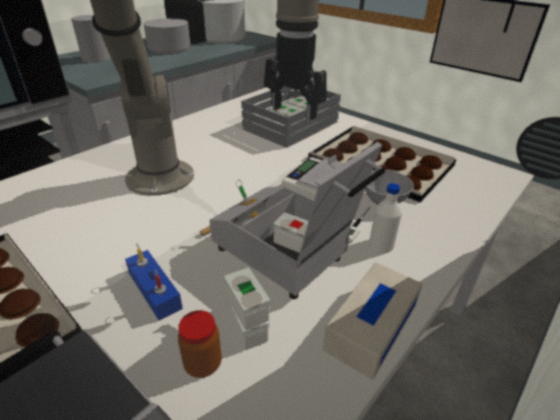

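```bash
python3 - <<'E'
from h import *
W=cam('wrist');o=get_obs();T=cam('top')
im=W[0]['color']; c=im[50:280,170:400,::-1]; cv2.imwrite('pics/p1z.png',cv2.resize(c,None,fx=2.5,fy=2.5,interpolation=cv2.INTER_CUBIC))
c=T[0]['color'][140:260,220:350,::-1]; cv2.imwrite('pics/pt1z.png',cv2.resize(c,None,fx=4,fy=4,interpolation=cv2.INTER_CUBIC))
print(o['eef_pos'])
def red(C,box):
    a=C[0]['color'].astype(int);m=(a[...,0]>a[...,1]*1.8)&(a[...,0]>80);k=np.zeros_like(m);k[box[0]:box[1],box[2]:box[3]]=1;ys,xs=np.nonzero(m&k);return np.array([ys.mean(),xs.mean()]),len(ys)
r,n=red(W,(120,180,265,320));print(r,n,ray(W,r,.112).round(4))
r,n=red(T,(150,250,240,335));print(r,n,ray(T,r,.112).round(4))
E
```

```text
[ 0.61710739 -0.01889523  0.47660364]
[151.22968198 282.26855124] 566 [0.6183 0.0056 0.112 ]
[201.51851852 276.87407407] 135 [0.6182 0.0033 0.112 ]
```

View pics/p1z.png

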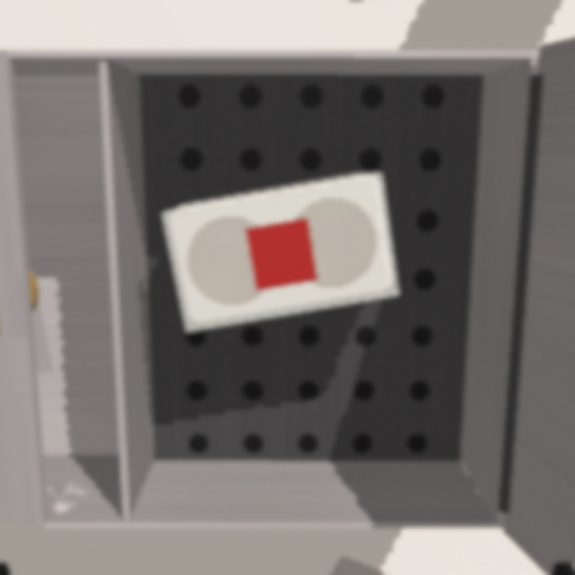

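View pics/pt1z.png

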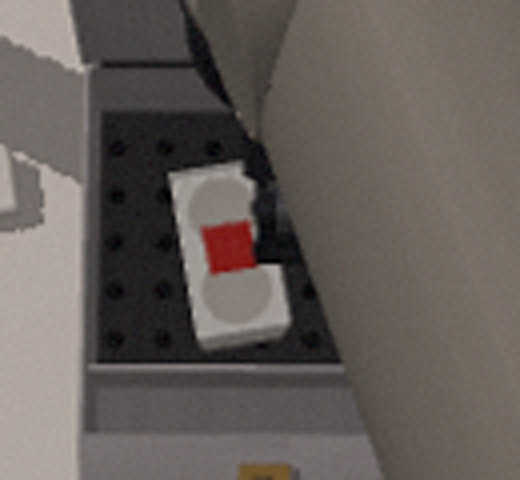

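```bash
python3 - <<'E'
from h import *
M=Rt(99.7)
plan([((.6183,.0045,.28),M),((.6183,.0045,.15),M)])
E
```

```text
[[0.05,-0.94,7.86],[0.00,-0.00,-9.95]] rows~9.3
[[0.05,-0.94,13.06],[0.00,-0.00,-9.95]] rows~9.3
```

apply_moves(moves=[[[0.05,-0.94,7.8],[0,0,-9.95],1],[[0.05,-0.94,7.8],[0,0,-9.95],1],[[0.05,-0.94,7.8],[0,0,-9.95],1],[[0.05,-0.94,7.8],[0,0,-9.95],1],[[0.05,-0.94,7.8],[0,0,-9.95],1],[[0.05,-0.94,7.8],[0,0,-9.95],1],[[0.05,-0.94,7.8],[0,0,-9.95],1],[[0.05,-0.94,7.8],[0,0,-9.95],1],[[0.05,-0.94,7.8],[0,0,-9.95],1],[[0.05,-0.94,7.8],[0,0,-9.95],1],[[0.05,-0.94,7.8],[0,0,-9.95],1]])

```text
t: 30.68
eef_pos: [0.618, 0.0041, 0.2815]
tool_rot: [0.0, 0.645, 0.764, 0.0]
contact_force: [-1.0, -0.8, 0.8]
gripper_width: 0.998
```

```bash
python3 - <<'E'
from h import *
W=cam('wrist');o=get_obs();save(W,'p2.png');print(o['t'],o['q'].round(2),o['eef_pos'],o['contact_force'])
def red(C,box):
    a=C[0]['color'].astype(int);m=(a[...,0]>a[...,1]*1.8)&(a[...,0]>80);k=np.zeros_like(m);k[box[0]:box[1],box[2]:box[3]]=1;ys,xs=np.nonzero(m&k);return np.array([ys.mean(),xs.mean()]),len(ys)
r,n=red(W,(100,330,200,370));print(r,n,ray(W,r,.112).round(4), proj(W,[o['eef_pos'][0],o['eef_pos'][1],.112]))
M=Rt(99.7)
plan([((.6183,.0045,.15),M)])
E
```

```text
30.725 [ 0.7   0.71 -1.22  1.67  0.7   1.27  1.07] [0.61791682 0.00414441 0.28157763] [ 0.53810958 -0.69104277  0.76584176]
[215.88162544 281.83863369] 1698 [0.6185 0.0054 0.112 ] [214.7751208  280.13845186]
[[0.01,0.01,5.26],[0.00,0.00,-0.01]] rows~2.1
```

View pics/p2.png

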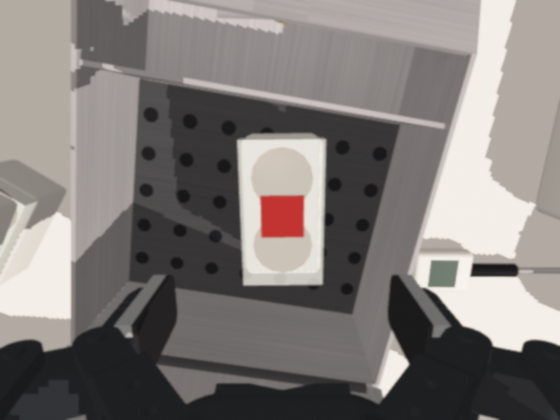

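apply_moves(moves=[[[0.01,0.01,2.5],[0,0,0],1],[[0.01,0.01,4.5],[0,0,0],1],[[0.01,0.01,5.26],[0,0,0],1],[[0.01,0.01,5.26],[0,0,0],-1],[[0.01,0.01,5.26],[0,0,0],-1],[[0.01,0.01,5.26],[0,0,0],-1],[[0.01,0.01,5.26],[0,0,0],-1]], force=45)

```text
t: 31.6
eef_pos: [0.6191, 0.0048, 0.1523]
tool_rot: [0.002, 0.645, 0.764, 0.001]
contact_force: [0.2, -0.3, 7.6]
gripper_width: 0.671
```

```bash
python3 - <<'E'
from h import *
W=cam('wrist');o=get_obs();save(W,'p3.png');print(o['t'],o['q'].round(2),o['eef_pos'],o['contact_force'],o['gripper_width'])
M=q2R(o['tool_rot']);p=o['eef_pos']
z=p[2]+.018
plan([(p+[0,0,.18],M),((.51,.25,.33),M),((.4996,.3367,.27),Rt(97.86)),((.4996,.3367,z+.004),Rt(97.86))])
E
```

```text
31.65 [ 0.63  0.84 -1.09  1.76  0.85  1.09  0.97] [0.61908899 0.00483264 0.15233562] [-0.0674056  -0.45101894  7.29213949] 0.6729496932528384
[[-0.01,0.03,-7.20],[0.00,0.00,0.00]] rows~2.9
[[10.39,-2.62,-7.13],[0.00,0.00,0.00]] rows~5.1
[[13.88,-2.46,-4.73],[0.02,0.01,0.18]] rows~5.9
[[13.89,-2.47,-0.91],[0.02,0.01,0.18]] rows~5.7
```

View pics/p3.png

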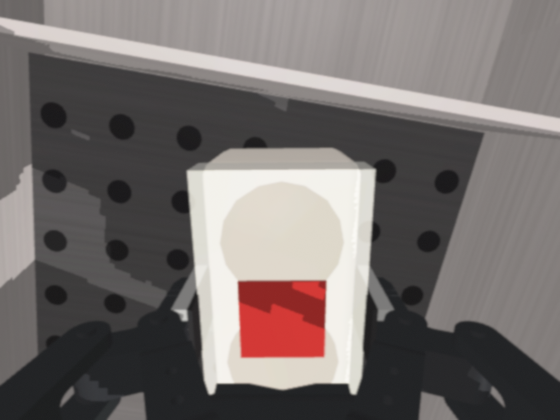

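Held (57 mm). Lift and check.

apply_moves(moves=[[[0,0,-1.5],[0,0,0],-1],[[0,0,-3.3],[0,0,0],-1],[[0,0,-5.3],[0,0,0],-1],[[0,0,-7.2],[0,0,0],-1],[[0,0,-7.2],[0,0,0],-1]])

```text
t: 32.28
eef_pos: [0.619, 0.0057, 0.3347]
tool_rot: [0.003, 0.645, 0.764, 0.002]
contact_force: [0.3, 0.1, -3.2]
gripper_width: 0.674
```

```bash
python3 - <<'E'
from h import *
W=cam('wrist');o=get_obs();save(W,'p4.png');S=cam('scene');save(S,'ps4.png');print(o['t'],o['q'].round(2),o['eef_pos'],o['contact_force'],o['gripper_width'])
M=q2R(o['tool_rot'])
plan([((.51,.25,.33),M),((.4996,.3367,.27),Rt(97.86)),((.4996,.3367,.1743),Rt(97.86))])
E
```

```text
32.325 [ 0.71  0.67 -1.25  1.61  0.65  1.34  1.11] [0.61814998 0.00482141 0.33200197] [-0.45412612 -0.428397   -2.92635233] 0.6733913091041416
[[10.42,-2.59,-0.02],[-0.02,-0.00,-0.00]] rows~4.3
[[13.91,-2.41,2.38],[0.00,0.01,0.18]] rows~5.7
[[13.92,-2.42,6.20],[0.00,0.01,0.18]] rows~6.2
```

View pics/ps4.png

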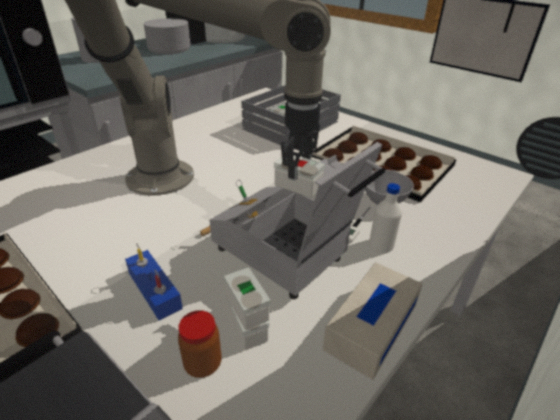

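apply_moves(moves=[[[2.2,-0.6,0],[0,0,0],-1],[[4.4,-1.2,0],[0,0,0],-1],[[6.6,-1.7,0],[0,0,0],-1],[[8.6,-2.2,0],[0,0,0],-1],[[10.4,-2.6,0],[0,0,0],-1],[[12.4,-2.5,1.2],[0,0,0.1],-1],[[13.9,-2.4,2.4],[0,0,0.18],-1],[[13.9,-2.4,3.6],[0,0,0.18],-1],[[13.9,-2.4,3.6],[0,0,0.18],-1],[[13.9,-2.4,3.6],[0,0,0.18],-1]])

```text
t: 33.62
eef_pos: [0.5004, 0.3363, 0.2399]
tool_rot: [0.001, 0.657, 0.754, -0.0]
contact_force: [-0.6, 0.4, -1.6]
gripper_width: 0.67
```

```bash
python3 - <<'E'
from h import *
W=cam('wrist');o=get_obs();save(W,'p5.png');S=cam('scene');save(S,'ps5.png');print(o['t'],o['q'].round(2),o['eef_pos'],o['contact_force'],o['gripper_width'])
plan([((.4996,.3367,.1743),Rt(97.86)),((.4996,.3367,.1715),Rt(97.86))])
T=cam('top');save(T,'pt5.png')
E
```

```text
33.675 [ 0.09  0.7  -1.14  1.74  0.7   1.17  0.45] [0.50064825 0.33654986 0.24061235] [ 0.29810664 -0.10642063 -2.12086513] 0.6688282353385014
[[0.01,-0.05,2.66],[0.01,0.00,-0.00]] rows~1.1
[[0.01,-0.05,2.78],[0.01,0.00,-0.00]] rows~1.1
```

View pics/p5.png

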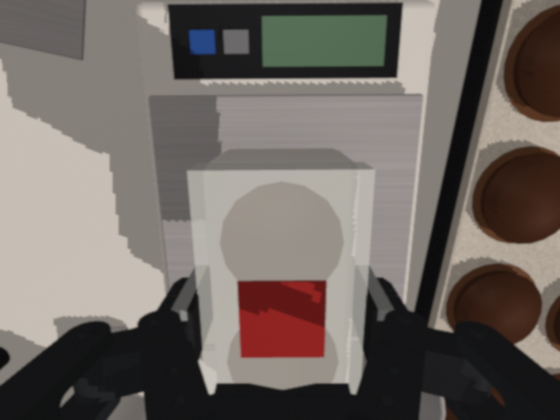

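View pics/pt5.png

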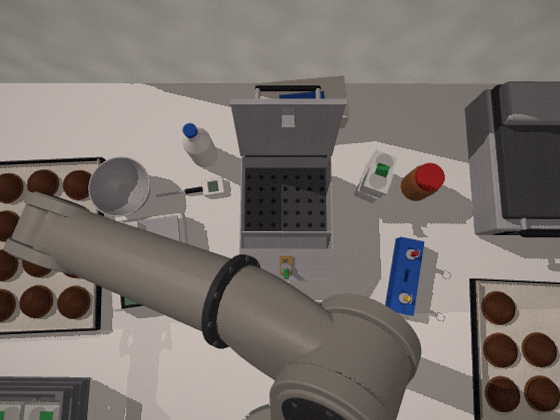

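apply_moves(moves=[[[0.01,-0.05,1.2],[0,0,0],-1],[[0.01,-0.05,2.2],[0,0,0],-1],[[0.01,-0.05,2.6],[0,0,0],-1],[[0.01,-0.05,2.74],[0,0,0],-1],[[0.01,-0.05,2.78],[0,0,0],-1]])

```text
t: 34.4
eef_pos: [0.4991, 0.3373, 0.1708]
tool_rot: [0.001, 0.657, 0.754, 0.0]
contact_force: [-0.1, 0.2, -2.8]
gripper_width: 0.673
```

```bash
python3 - <<'E'
from h import *
W=cam('wrist');o=get_obs();save(W,'p6.png');print(o['t'],o['eef_pos'],o['contact_force'],o['gripper_width'])
E
```

```text
34.45 [0.4991289  0.33727663 0.17088524] [ 0.65342768  0.43512384 -2.39389052] 0.6711454350857177
```

apply_moves(moves=[[[0,0,0.06],[0,0,0],-1],[[0,0,0.1],[0,0,0],-1],[[0,0,0.1],[0,0,0],-1]])

```text
t: 34.83
eef_pos: [0.4991, 0.3374, 0.1703]
tool_rot: [0.001, 0.657, 0.754, 0.001]
contact_force: [-3.8, -5.1, 12.4]
gripper_width: 0.674
```

```bash
python3 - <<'E'
from h import *
o=get_obs();print(o['t'],o['eef_pos'],o['contact_force'],o['gripper_width'])
E
```

```text
34.825 [0.49912557 0.3374266  0.17031774] [-3.751191   -5.09496847 12.39071057] 0.6736064101271352
```

Contact. Release and lift straight up.

apply_moves(moves=[[[0,0,0.05],[0,0,0],-0.2],[[0,0,0.05],[0,0,0],0.8],[[0,0,0.05],[0,0,0],1],[[0,0,0.05],[0,0,0],1],[[0,0,-1],[0,0,0],1],[[0,0,-3],[0,0,0],1],[[0,0,-5.5],[0,0,0],1],[[0,0,-6.5],[0,0,0],1],[[0,0,-6.5],[0,0,0],1]])

```text
t: 35.95
eef_pos: [0.4989, 0.3383, 0.3343]
tool_rot: [0.001, 0.656, 0.754, 0.003]
contact_force: [0.7, 0.0, -0.5]
gripper_width: 1.003
```

```bash
python3 - <<'E'
from h import *
W=cam('wrist');o=get_obs();save(W,'p7.png');S=cam('scene');save(S,'ps7.png');T=cam('top');print(o['t'],o['eef_pos'],o['contact_force'],o['gripper_width'])
def red(C,box):
    a=C[0]['color'].astype(int);m=(a[...,0]>a[...,1]*1.8)&(a[...,0]>70);k=np.zeros_like(m);k[box[0]:box[1],box[2]:box[3]]=1;ys,xs=np.nonzero(m&k);return np.array([ys.mean(),xs.mean()]),len(ys)
r,n=red(W,(100,330,200,370));p=ray(W,r,.130);print(r,n,p.round(4))
d=p[:2]-[.4996,.3367];a=.1372;print('pan frame',np.array([[np.cos(a),np.sin(a)],[-np.sin(a),np.cos(a)]])@d)
im=S[0]['color'];p=[190,245];cv2.imwrite('pics/s_end.png',cv2.resize(im[120:330,110:390,::-1],None,fx=2.8,fy=2.8,interpolation=cv2.INTER_CUBIC))
E
```

```text
36.0 [0.49873203 0.33738217 0.33207879] [-0.31265387 -0.61945124 -0.22477527] 0.9991978601341199
[200.44402421 280.13615734] 1322 [0.4983 0.3385 0.13  ]
pan frame [-0.00104833  0.0019666 ]
```

View pics/p7.png

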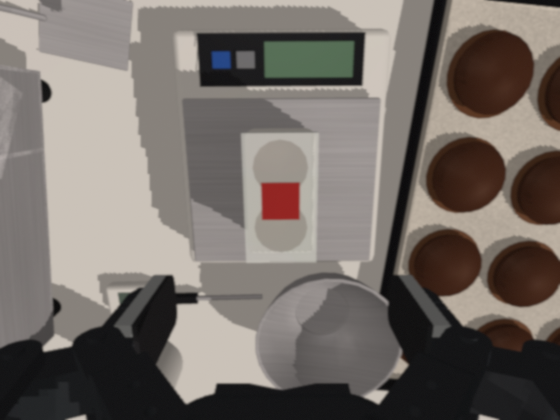

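View pics/s_end.png

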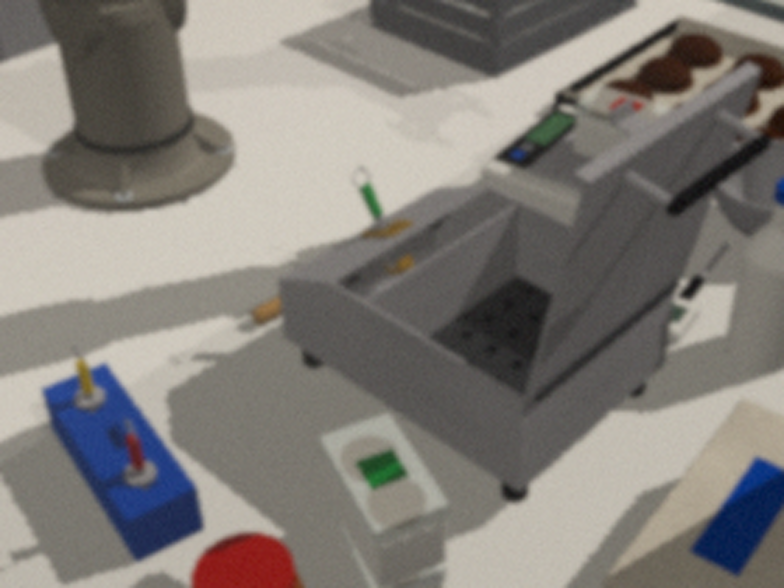

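```bash
python3 - <<'E'
from h import *
S=cam('scene');T=cam('top')
def col(C,box,f):
    a=C[0]['color'].astype(int);m=f(a);k=np.zeros_like(m);k[box[0]:box[1],box[2]:box[3]]=1;ys,xs=np.nonzero(m&k);return np.array([ys.mean(),xs.mean()]),len(ys)
fr=lambda a:(a[...,0]>a[...,1]*1.6)&(a[...,0]>a[...,2]*1.6)&(a[...,0]>70)
fy=lambda a:(a[...,0]>a[...,2]*1.7)&(a[...,1]>a[...,2]*1.3)&(a[...,0]>90)
for x,f in((.056,fr),(-.056,fy)):
    q=[]
    for C in(T,S):
        p=proj(C,slot(x)+[0,0,.078]).astype(int);q.append(col(C,(p[0]-12,p[0]+12,p[1]-12,p[1]+12),f))
    print(q); X,e=tri([T,S],[q[0][0],q[1][0]]);print(X.round(4),e,slot(x)[:2].round(4))
E
```

```text
[(array([253.25806452, 414.19354839]), 31), (array([281.29032258, 157.90322581]), 31)]
[ 0.4956 -0.3388  0.0772] 0.0004901737803834694 [ 0.4953 -0.338 ]
[(array([298., 407.]), 33), (array([254.29032258, 139.90322581]), 31)]
[ 0.3867 -0.3154  0.0773] 0.0006181959972091517 [ 0.3855 -0.3164]
```

All checks agree, so I'm handing in.

```bash
python3 -c "
from station import *
print(hand_in())"
```

```text
the job is handed in; nothing more can be done
None
```

The pack is on the scale and the job is handed in at about 36 s of the 72 s allowed; no verdict was reported.

- **Keys:** The red key would not turn, so I stood it back in its slot. The green key turned to its stop and stays in the lock. I never tried the yellow one.
- **Red key trouble:** It slipped in the grip when it jammed, then leaned over in the lock, and my first re-grip missed its head. A second re-grip got it out.
- **Lid:** I swung it up by the bar to about 100° (1.74 rad), worked out from the gripper position. It has stayed open by itself.
- **Pack:** It stands about 1 mm (x) and 2 mm (y) from the centre of the pan.
- **Last checks:**
  - Red and yellow heads measured 77 mm high, within 2 mm of their slots.
  - The green key leans a little toward the robot. Its head was about 6.5 mm off the keyhole axis and 27.5 mm out, inside the limits, measured just after I let go. It looked unchanged in the final scene picture.
  - The gripper is clear of everything, and the table items look undisturbed in the pictures, though I did not measure them.

None of the final checks failed or disagreed.

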